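Shut and re-badge the kimchi containers

TASK

First press the vent flap on all three kimchi containers fully shut. Then unhook the old white badge from the red stud and lay it flat in an empty compartment of the tray, and take each colour badge in the tray and button it onto the container whose stud head has the same colour: tilt its oblong eye past the stud's wide head and level it, so that it lies flat on the lid, caught under the head, and let go. Leave the measuring cup, the dish and the chopsticks where they are.

Things in the scene. Friction and masses are not known exactly. Their poses are not given: they have to be found in the camera images.
- badge_red: red plastic badge plate, 60 g, loose, may be absent (None): x -36 to 82, 50 wide, 4 thick. Origin: centre of its oblong eye, underside; x from eye to fin, z up. Eye 54 (x) x 34 (y); border 9 past its -x end. Upright thumb fin 30 (x) x 14 (y), 38 high above the plate, centred at x=52, y=0: grip it across y.
- tub_red: Low translucent blue kimchi container, immovable, 170 (x) x 126 (y) x 50 high to its flat lid; on the lid a stud with red head and a white vent flap. Origin: centre of underside, z up.
- stud_red (a point): Foot of the red-headed stud, on the lid 25 to -y of its middle; axes as the tub. Post 10 dia, 20 high; on it, centred, a crossbar head 62 (x) x 20 (y) x 5 thick. A level eye cannot pass it; tilted some 25 deg along x, the eye's low end goes under one end of the head up to the post, then the other end comes down past the head.
- vent_red (a joint): Vent flap of tub_red: 0 shut flat, up to 1.2 rad open; no spring, light friction (0.02 N m) holds it. 44 (x) x 38 (y) x 5 thick; hinge line along tub x, at tub x=-35, y=52, 3.5 above the lid; shut, it reaches to y=14.
- press_red (a point): Fixed to tub_red: where the top face of its vent flap lies when shut (6 above the lid), 12 from the hinge line; axes as the tub. Closed fingertips coming straight down here press the flap shut.
- badge_yellow: yellow plastic badge plate, 60 g, loose, may be absent (None): x -36 to 82, 50 wide, 4 thick. Origin: centre of its oblong eye, underside; x from eye to fin, z up. Eye 54 (x) x 34 (y); border 9 past its -x end. Upright thumb fin 30 (x) x 14 (y), 38 high above the plate, centred at x=52, y=0: grip it across y.
- tub_yellow: Low translucent blue kimchi container, immovable, 170 (x) x 126 (y) x 60 high to its flat lid; on the lid a stud with yellow head and a white vent flap. Origin: centre of underside, z up.
- stud_yellow (a point): Foot of the yellow-headed stud, on the lid 25 to -y of its middle; axes as the tub. Post 10 dia, 20 high; on it, centred, a crossbar head 62 (x) x 20 (y) x 5 thick. A level eye cannot pass it; tilted some 25 deg along x, the eye's low end goes under one end of the head up to the post, then the other end comes down past the head.
- vent_yellow (a joint): Vent flap of tub_yellow: 0 shut flat, up to 1.2 rad open; no spring, light friction (0.02 N m) holds it. 44 (x) x 38 (y) x 5 thick; hinge line along tub x, at tub x=-35, y=52, 3.5 above the lid; shut, it reaches to y=14.
- press_yellow (a point): Fixed to tub_yellow: where the top face of its vent flap lies when shut (6 above the lid), 12 from the hinge line; axes as the tub. Closed fingertips coming straight down here press the flap shut.
- badge_green: green plastic badge plate, 60 g, loose, may be absent (None): x -36 to 82, 50 wide, 4 thick. Origin: centre of its oblong eye, underside; x from eye to fin, z up. Eye 54 (x) x 34 (y); border 9 past its -x end. Upright thumb fin 30 (x) x 14 (y), 38 high above the plate, centred at x=52, y=0: grip it across y.
- tub_green: Low translucent blue kimchi container, immovable, 170 (x) x 126 (y) x 70 high to its flat lid; on the lid a stud with green head and a white vent flap. Origin: centre of underside, z up.
- stud_green (a point): Foot of the green-headed stud, on the lid 25 to -y of its middle; axes as the tub. Post 10 dia, 20 high; on it, centred, a crossbar head 62 (x) x 20 (y) x 5 thick. A level eye cannot pass it; tilted some 25 deg along x, the eye's low end goes under one end of the head up to the post, then the other end comes down past the head.
- vent_green (a joint): Vent flap of tub_green: 0 shut flat, up to 1.2 rad open; no spring, light friction (0.02 N m) holds it. 44 (x) x 38 (y) x 5 thick; hinge line along tub x, at tub x=-35, y=52, 3.5 above the lid; shut, it reaches to y=14.
- press_green (a point): Fixed to tub_green: where the top face of its vent flap lies when shut (6 above the lid), 12 from the hinge line; axes as the tub. Closed fingertips coming straight down here press the flap shut.
- badge_white: The old white badge plate, always there: same shape, frame and weight as the colour badges. At the start it lies level on tub_red's lid, hooked under the red stud's head, fin towards the tub's +x (eye centre within 10 of the post). It comes off the way a badge goes on, backwards.
- tray: Immovable wooden tray, 142 (x) x 284 (y), floor 4 thick, walls 12 high in all; three partitions make four compartments side by side along y, each 134 x 66 inside, centres at y = -105, -35, 35, 105. Colour badges lie flat in the first three, fin to +x (eye centre near x=-24); the +y one is empty. Origin: centre of underside.
- cup: Steel measuring cup with a handle at its +y, 70 across, 65 high, loose. Leave alone. Origin: centre of underside.
- dish: Small white ceramic dish, 90 across, 30 high, loose. Leave alone. Origin: centre of underside.
- chopsticks: Wooden chopstick pair lying flat side by side as one body, 225 x 16 x 7, loose. Leave alone. Origin: centre of underside, x along it.
Mind the look-alikes: they are no part of the job. What is meant by the badge_yellow is not purple or turquoise, and is the larger of those in its own colour.

How it is judged:
By the outcome, as a careful person would: the job done as asked, in the order asked, and still so for the second after the job is handed in, with the robot touching nothing.
Of badge_red, badge_yellow, badge_green only 2 to 3 are there at a start; the rules pass over those that are not, and their reading is None.
At some moment in a run one of badge_red, badge_yellow, badge_green may be knocked a few centimetres aside while the robot is not near it.
Once in a run the grip may slacken for a moment while it holds something.
It also fails if it takes over 210 s, if anything falls off the work surface, if the arm or the gripper's body presses on something with over 40 N, if the wrist force passes 120 N, or if a joint passes its speed limit or range.

ROBOT

A 6-joint arm with a two-finger parallel gripper is mounted at the origin on the work surface. World frame = base frame: x ahead of the robot, y to its left, z up, the work surface at z = 0. Lengths are in m, angles in rad, forces in N, time in s.
With the tool pointing down it reaches from about 0.3 to 1 m from the base axis. Payload 5.1 kg.
Tool frame: the origin (TCP) lies at the very end of the fingers, on their centre line; the grasp point (between the pads) lies 19 mm behind it; z points along the fingers, y is the direction in which the jaws open and shut (so a half turn about z gives the same grasp; the last joint's range is limited). The gripper opens to 95 mm and grips with 3 to 60 N. Pads are 20 mm wide; open, the fingers measure 119 mm over their backs; the gripper's body (75 mm by 180 mm) begins 59 mm behind the grasp point.
Start: joints at [1.054, 0.124, 1.65, -0, 1.367, -0.083], TCP at [0.273, 0.59, 0.215] pointing down, gripper open.
Joint ranges: [-2.61, 2.61], [-1.02, 2.33], [0.03, 2.71], [-1.35, 4.49], [0.32, 2.68], [-2.91, 2.91]. Speed limits (rad/s): [2.57, 2.57, 3.14, 3.14, 3.14, 3.14].

INTERFACE

Orientations are given as a rotation vector (axis times angle).
In Python, from bench import arm gives the robot as it stands. The module is installed in compiled form; this text tells all that it offers.
- The arm moves only by the tool apply_moves, never from a script. Its argument "deltas" is a list that holds one entry, the list of rows, each a list of 4 numbers: the shift along the world's x, y, z in m, then the turn about the world's z in rad. In form: [[[x, y, z, turn], ...]]. A call has 1 to 20 rows; each row shifts and turns the pose as measured when the row begins; what a row does not reach is not made up. A row lasts 1/10 s, in which the tool goes at most 50 mm and 8.59 degrees, less where a joint would pass 70% of its speed; a pose out of reach is approached as far as the arm can. A call with a gripper value outside its range is refused whole. "gripper" is the opening, from 0 (shut) to 1 (fully open), set as the call begins (left out, the last holds). The fingers move at their own pace and stop on an object; "squeeze" is the grip in N (left out, the last holds). Time passes only in rows, so rows that do not move let the fingers close. It gives the time, the measured TCP pose, the force and the opening at its end, in the units of the state.
- arm.observe(): the state, without advancing time (a new reading comes with each control period).
- arm.read_camera(name): name is "scene" or "top" or "wrist"; returns the picture (400x640x3 uint8, blue, green, red); there is no depth.
- arm.camera_model(name): a dict with "camera_matrix" (3x3 intrinsics, pixels), "dist_coeffs" ([k1, k2, p1, p2, k3] as OpenCV has them; the pictures are not rectified), "eye" and "rotation" of the camera in the world; the wrist camera has in their place "mount" (4x4, takes a point from camera to tool coordinates, whose origin is the TCP and whose axes are the flange's). Camera axes: x right, y down, z forward; pixel columns grow to the right and rows downward; lengths in m; the calibration is good to about 2 mm. A picture is of the moment at which its call begins: read the wrist's pose just before it. camera_model takes no time and is no camera call.
- arm.finish_job(): hands the job in, once; it reports no verdict.
The state is a dict: "time_s": time; "joint_positions": joint angles; "joint_vel": joint speeds; "effort": joint torques, N m; "tcp_pos": TCP position; "eef_rot": TCP orientation; "contact_force": force on the tool from outside, world axes, zero at the start; "torque": the same for the moment, N m; "finger_gap": finger opening in m.
Only numpy, scipy, OpenCV 4.12 (cv2) and the standard library are available. Lean on these libraries where they do the work, as an engineer would, in place of code of your own. Each camera call takes 0.05 s, during which the arm holds its last target.

## Working session

There is one attempt and no reset: what is moved stays moved. The work goes in short steps, Python scripts to look and compute and a tool call to move; the robot and the scene stay as the last step left them, time stands still between calls to the robot, and variables do not carry over. Pictures are saved under pics/ and viewed, and the job is handed in when it is done.

Besides the shell and the picture viewer there is one more tool, called after "Request:" by a JSON object that holds its "op" and its "data". apply_moves: Moves the arm, as the interface text tells. Its arguments: {"type":"object","properties":{"deltas":{"type":"array"},"gripper":{"type":"number"},"squeeze":{"type":"number"}},"required":["deltas"]}

```bash
mkdir -p pics; ls; python3 - <<'E'
from bench import arm
import cv2
s=arm.observe();print(s)
for n in ["scene","top","wrist"]:
    im=arm.read_camera(n);cv2.imwrite(f"pics/{n}0.png",im)
    m=arm.camera_model(n);print(n,m)
E
```

```text
pics
{'time_s': 0.0, 'joint_positions': array([ 1.05440153e+00,  1.24518157e-01,  1.65164452e+00, -2.36913169e-07,
        1.36744456e+00, -8.25793627e-02]), 'joint_vel': array([ 2.69825356e-05, -6.24989886e-04,  1.62724413e-03,  1.63875897e-03,
        1.08200073e-03, -1.36682825e-03]), 'effort': array([-2.07317453e-04, -4.17612612e+01, -3.59933531e+01,  7.74089643e-02,
        4.90711012e-02, -1.68516008e-04]), 'tcp_pos': array([0.27292732, 0.58924537, 0.213396  ]), 'eef_rot': array([-6.75976515e-01, -3.06739601e+00,  3.02316640e-03]), 'contact_force': array([0.54416453, 0.03516176, 0.21012195]), 'torque': array([ 0.02331798, -0.02917405, -0.00676816]), 'finger_gap': 0.09512827502557059}
scene {'camera_matrix': array([[488.61749785,   0.        , 326.11722156],
       [  0.        , 488.61749785, 200.01942663],
       [  0.        ,   0.        ,   1.        ]]), 'dist_coeffs': array([-0.02846699,  0.        ,  0.        ,  0.        ,  0.        ]), 'eye': array([ 1.25659355, -0.0895529 ,  0.89282763]), 'rotation': array([-1.80352773, -1.69765218,  0.71947097])}
top {'camera_matri
[... 276 characters left out ...]
0.07007843,  1.23667524]), 'rotation': array([-2.18229171,  2.18939347, -0.07948273])}
wrist {'camera_matrix': array([[336.02517582,   0.        , 318.20057637],
       [  0.        , 336.02517582, 198.93617156],
       [  0.        ,   0.        ,   1.        ]]), 'dist_coeffs': array([0.01544059, 0.        , 0.        , 0.        , 0.        ]), 'mount': array([[ 1.99831068e-04, -9.63260386e-01, -2.68569152e-01,
         7.58744571e-02],
       [ 9.99999910e-01,  9.19128592e-05,  4.14399916e-04,
         1.77362618e-04],
       [-3.74490064e-04, -2.68569210e-01,  9.63260317e-01,
        -1.70681548e-01],
       [ 0.00000000e+00,  0.00000000e+00,  0.00000000e+00,
         1.00000000e+00]])}
```

View pics/top0.png

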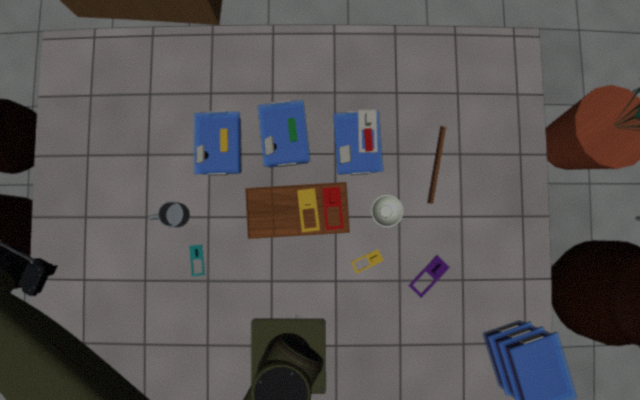

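View pics/scene0.png

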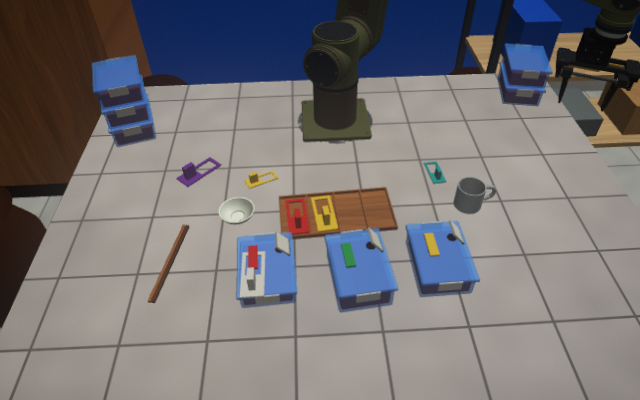

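View pics/wrist0.png

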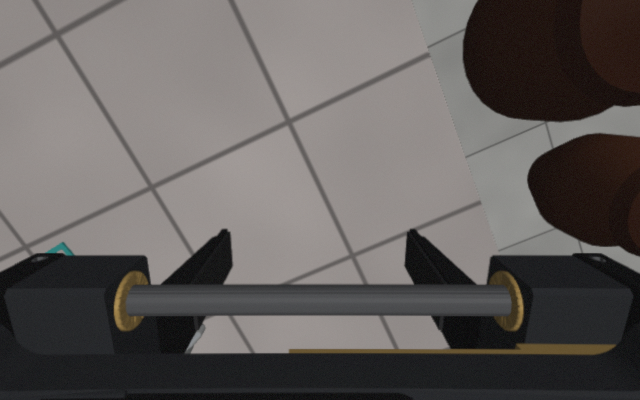

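The top view shows +x up and +y left. The tubs run yellow, green, red from left to right, with the tray in front of them. The red and yellow badges are in the tray; green is absent. Next I'll enlarge for measurements.

```bash
cat > h.py <<'E'
import numpy as np,cv2
from bench import arm
from scipy.spatial.transform import Rotation as R
def cam(n,s=None):
    m=arm.camera_model(n)
    if n=="wrist":
        s=s or arm.observe(); T=np.eye(4);T[:3,:3]=R.from_rotvec(s['eef_rot']).as_matrix();T[:3,3]=s['tcp_pos']
        T=T@np.array(m['mount']);return m,T[:3,:3],T[:3,3]
    return m,R.from_rotvec(m['rotation']).as_matrix(),np.array(m['eye'])
def px2w(n,uv,z,s=None):
    m,Rm,e=cam(n,s)
    p=cv2.undistortPoints(np.array(uv,float).reshape(-1,1,2),m['camera_matrix'],m['dist_coeffs']).reshape(-1,2)
    d=np.c_[p,np.ones(len(p))]@Rm.T
    return e+d*((z-e[2])/d[:,2])[:,None]
def w2px(n,P,s=None):
    m,Rm,e=cam(n,s)
    rv,_=cv2.Rodrigues(Rm.T)
    return cv2.projectPoints(np.array(P,float).reshape(-1,3),rv,-Rm.T@e,m['camera_matrix'],m['dist_coeffs'])[0].reshape(-1,2)
def crop(im,x0,y0,x1,y1,k,name):
    c=cv2.resize(im[y0:y1,x0:x1],None,fx=k,fy=k,interpolation=cv2.INTER_CUBIC);cv2.imwrite(f"pics/{name}.png",c)
E
python3 - <<'E'
from h import *
m,Rm,e=cam("top");print(Rm.round(2))
im=cv2.imread("pics/top0.png")
crop(im,185,95,385,245,4,"t_crop")
E
```

```text
[[-0.   -1.    0.07]
 [-1.    0.   -0.  ]
 [ 0.   -0.07 -1.  ]]
```

View pics/t_crop.png

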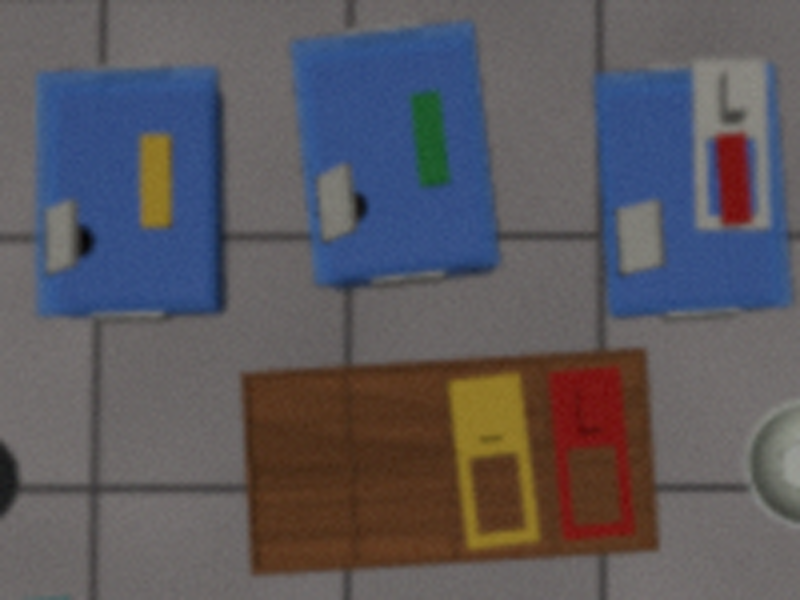

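```bash
python3 - <<'E'
from h import *
im=cv2.imread("pics/top0.png")
hsv=cv2.cvtColor(im,cv2.COLOR_BGR2HSV)
def reg(name,lo,hi,box,z):
    x0,y0,x1,y1=box
    sub=cv2.resize(im[y0:y1,x0:x1],None,fx=4,fy=4,interpolation=cv2.INTER_CUBIC)
    h=cv2.cvtColor(sub,cv2.COLOR_BGR2HSV)
    m=cv2.inRange(h,lo,hi)
    if lo[0]==0 and hi[0]<10: m|=cv2.inRange(h,(170,lo[1],lo[2]),(180,255,255))
    cs,_=cv2.findContours(m,cv2.RETR_EXTERNAL,cv2.CHAIN_APPROX_NONE)
    c=max(cs,key=cv2.contourArea).reshape(-1,2)
    uv=(c+0.5)/4-0.5+np.array([x0,y0])
    w=px2w("top",uv,z)[:,:2].astype(np.float32)
    r=cv2.minAreaRect(w*1000);b=cv2.boxPoints(r)
    # long axis
    e=[b[1]-b[0],b[2]-b[1]];l=max(e,key=np.linalg.norm);l=l*np.sign(l[0])
    print(name,np.round(r[0],1),np.round(r[1],1),"yaw",round(float(np.arctan2(l[1],l[0])),3))
Y=((18,120,90),(35,255,255));Rd=((0,140,80),(8,255,255));G=((45,120,50),(80,255,255));B=((100,120,60),(125,255,255))
reg("headY",*Y,(205,115,240,165),.085)
reg("headG",*G,(270,105,310,155),.095)
reg("headR",*Rd,(355,120,385,158),.075)
reg("bY",*Y,(285,180,325,240),.008)
reg("bR",*Rd,(318,180,350,240),.008)
reg("tray",(4,60,30),(20,200,140),(230,175,360,245),.012)
reg("tubY",*B,(185,100,245,180),.06)
reg("tubG",*B,(250,90,315,175),.07)
reg("tubR",*B,(330,100,388,180),.05)
E
```

```text
headY [588.4 166.2] [59.7 17.4] yaw 0.016
headG [613.5 -16.2] [60.1 17.6] yaw 0.109
headR [ 590.6 -218.7] [59.3 18.3] yaw 0.058
bY [406.  -56.8] [121.3  54. ] yaw 0.114
bR [ 411.6 -124.8] [122.5  55.3] yaw 0.085
tray [405.5 -25.9] [144.3 285.6] yaw -1.511
tubY [586.6 189.7] [167.1 123.5] yaw 0.023
tubG [608.5   8.9] [168.6 122.8] yaw 0.112
tubR [ 588.  -193.4] [166.4 123.8] yaw 0.045
```

Request:
{"op": "apply_moves", "data": {"deltas": [[[0.028, -0.036, 0, 0.045], [0.028, -0.036, 0, 0.045], [0.028, -0.036, 0, 0.045], [0.028, -0.036, 0, 0.045], [0.028, -0.036, 0, 0.045], [0.028, -0.036, 0, 0.045], [0.028, -0.036, 0, 0.045], [0.028, -0.036, 0, 0.045], [0.028, -0.036, 0, 0.045], [0.028, -0.036, 0, 0.045], [0, 0, 0, 0]]], "gripper": 0, "squeeze": 20}}

```text
time_s: 1.25
tcp_pos: [0.5577, 0.2137, 0.2094]
eef_rot: [0.064, -3.138, 0.008]
contact_force: [-0.7, 0.4, 0.7]
finger_gap: 0.0127
```

Request:
{"op": "apply_moves", "data": {"deltas": [[[-0.0055, 0.0168, -0.02, 0], [0, 0, -0.02, 0], [0, 0, 0, 0]]]}}

```text
time_s: 1.55
tcp_pos: [0.5523, 0.2301, 0.1683]
eef_rot: [0.056, -3.138, 0.007]
contact_force: [-0.9, -0.0, -1.2]
finger_gap: 0.0005
```

```bash
python3 - <<'E'
from h import *
s=arm.observe();print(s['tcp_pos'],s['finger_gap'])
im=arm.read_camera("wrist");cv2.imwrite("pics/w1.png",im)
def tub(c,yaw,P):
    P=np.array(P,float);c_,s_=np.cos(yaw),np.sin(yaw);return np.c_[c[0]+c_*P[:,0]-s_*P[:,1],c[1]+s_*P[:,0]+c_*P[:,1],P[:,2]]
P=tub((.588,.1912),.02,[(-.035,.04,.066),(0,-.025,.085),(.031,-.025,.085),(-.031,-.025,.085),(-.085,.063,.06),(-.085,-.063,.06)])
print(w2px("wrist",P,s).round())
E
```

```text
[0.55226096 0.23007214 0.16825519] 0.0005167644605196304
[[319. 199.]
 [238. 245.]
 [240. 279.]
 [236. 209.]
 [348. 139.]
 [194. 136.]]
```

View pics/w1.png

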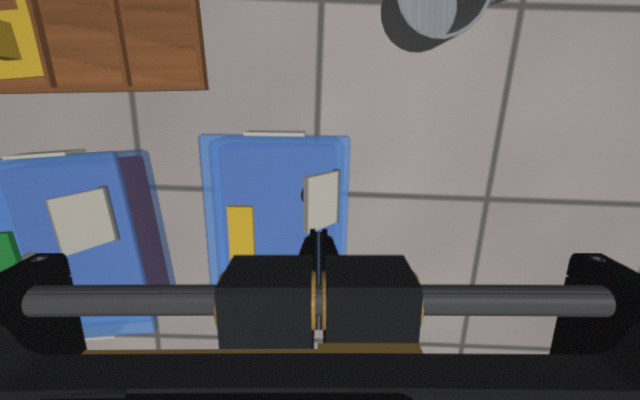

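The yellow tub, its flap and the head (rows 207+) match my prediction, so I'm pressing down.

Request:
{"op": "apply_moves", "data": {"deltas": [[[0, 0, -0.03, 0], [0, 0, -0.02, 0], [0, 0, -0.015, 0], [0, 0, -0.012, 0], [0, 0, -0.01, 0], [0, 0, -0.006, 0], [0, 0, -0.004, 0], [0, 0, -0.002, 0]]]}}

```text
time_s: 2.4
tcp_pos: [0.5566, 0.2348, 0.0758]
eef_rot: [-0.06, 3.13, 0.002]
contact_force: [0.1, -0.1, 1.1]
finger_gap: 0.0005
```

Request:
{"op": "apply_moves", "data": {"deltas": [[[-0.004, -0.004, 0, 0], [0, 0, -0.005, 0], [0, 0, -0.003, 0], [0, 0, -0.002, 0], [0, 0, -0.002, 0], [0, 0, -0.002, 0]]]}}

```text
time_s: 3.0
tcp_pos: [0.5539, 0.2303, 0.0661]
eef_rot: [-0.059, 3.127, 0.002]
contact_force: [-7.4, -1.9, 15.7]
finger_gap: 0.0007
```

Request:
{"op": "apply_moves", "data": {"deltas": [[[0, 0, -0.001, 0], [0, 0, 0.03, 0], [0, 0, 0.04, 0], [0, 0, 0.03, 0], [0, 0, 0, 0]]]}}

```text
time_s: 3.5
tcp_pos: [0.5515, 0.2298, 0.1666]
eef_rot: [-0.059, 3.133, 0.0]
contact_force: [0.2, -0.3, 1.0]
finger_gap: 0.0
```

```bash
python3 - <<'E'
from h import *
s=arm.observe();print(s['tcp_pos'],s['contact_force'])
im=arm.read_camera("wrist");cv2.imwrite("pics/w2.png",im)
E
```

```text
[0.55145724 0.22984446 0.16662664] [ 0.17499524 -0.28051762  0.96293795]
```

View pics/w2.png

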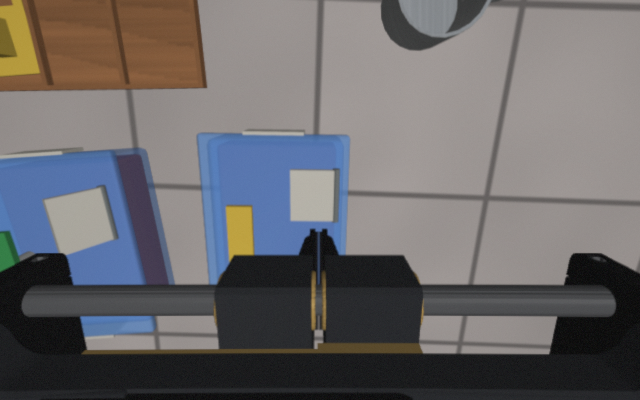

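Yellow flap is flat shut. Next green.

Request:
{"op": "apply_moves", "data": {"deltas": [[[0.005, -0.045, 0, 0.03], [0.005, -0.045, 0, 0.03], [0.005, -0.045, 0, 0.01], [0.005, -0.045, 0, 0], [0, -0.005, 0, 0], [0, 0, 0, 0]]]}}

```text
time_s: 4.15
tcp_pos: [0.5639, 0.0396, 0.151]
eef_rot: [0.179, -3.124, -0.001]
contact_force: [0.1, 0.2, -0.7]
finger_gap: 0.0005
```

```bash
python3 - <<'E'
from h import *
s=arm.observe();print(s['tcp_pos'],s['eef_rot'])
im=arm.read_camera("wrist");cv2.imwrite("pics/w3.png",im)
print(w2px("wrist",[(.5716,.0445,.076)],s))
E
```

```text
[0.56393193 0.03959977 0.15100521] [ 1.78839834e-01 -3.12447369e+00 -1.26213999e-03]
[[322.74788413 219.28104351]]
```

View pics/w3.png

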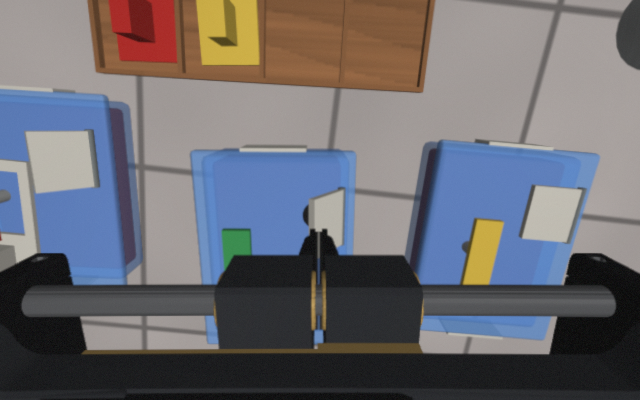

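Request:
{"op": "apply_moves", "data": {"deltas": [[[0.007, 0.005, -0.02, 0], [0, 0, -0.02, 0], [0, 0, -0.015, 0], [0, 0, -0.008, 0], [0, 0, -0.004, 0], [0, 0, -0.002, 0], [0, 0, 0, 0]]]}}

```text
time_s: 4.9
tcp_pos: [0.5706, 0.0517, 0.0783]
eef_rot: [0.193, -3.123, -0.002]
contact_force: [0.5, -0.1, 0.4]
finger_gap: 0.0006
```

Request:
{"op": "apply_moves", "data": {"deltas": [[[0, -0.007, 0, 0], [0, 0, -0.002, 0], [0, 0, -0.002, 0], [0, 0, -0.002, 0], [0, 0, -0.001, 0]]]}}

```text
time_s: 5.4
tcp_pos: [0.5717, 0.0443, 0.0763]
eef_rot: [0.191, -3.125, -0.005]
contact_force: [-2.2, 0.4, 3.5]
finger_gap: 0.0005
```

Request:
{"op": "apply_moves", "data": {"deltas": [[[0, 0, -0.002, 0], [0, 0, -0.002, 0], [0, 0, 0.03, 0], [0, 0, 0.04, 0], [0, 0, 0, 0], [0, -0.03, 0, -0.03], [-0.005, -0.045, 0, -0.03], [-0.005, -0.045, 0, -0.03], [-0.005, -0.045, 0, 0], [-0.005, -0.033, 0, 0], [0, 0, 0, 0]]]}}

```text
time_s: 6.5
tcp_pos: [0.549, -0.1596, 0.1447]
eef_rot: [0.048, -3.13, -0.008]
contact_force: [-0.1, 0.4, 0.3]
finger_gap: 0.0008
```

```bash
python3 - <<'E'
from h import *
s=arm.observe();print(s['tcp_pos'],s['eef_rot'])
im=arm.read_camera("wrist");cv2.imwrite("pics/w4.png",im)
print(w2px("wrist",[(.5523,-.1555,.056)],s))
E
```

```text
[ 0.54904505 -0.15962676  0.14467428] [ 0.04757844 -3.13012243 -0.00812466]
[[322.13608408 208.21800246]]
```

View pics/w4.png

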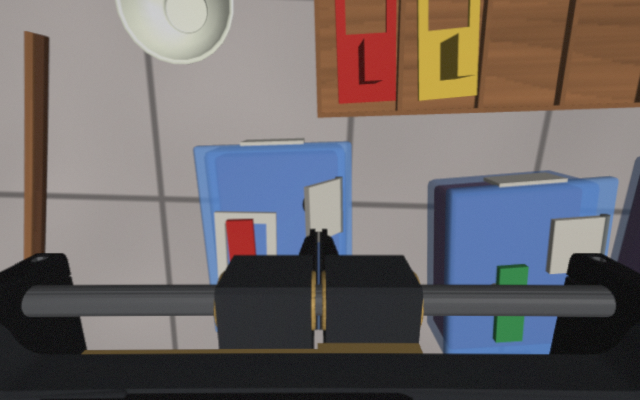

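Request:
{"op": "apply_moves", "data": {"deltas": [[[0.003, 0.003, -0.025, 0], [0, 0, -0.02, 0], [0, 0, -0.018, 0], [0, 0, -0.012, 0], [0, 0, -0.006, 0], [0, 0, 0, 0]]]}}

```text
time_s: 7.15
tcp_pos: [0.5532, -0.15, 0.0598]
eef_rot: [0.054, -3.132, -0.013]
contact_force: [0.0, 0.4, 1.4]
finger_gap: 0.0005
```

Request:
{"op": "apply_moves", "data": {"deltas": [[[0, -0.006, 0, 0], [0, 0, -0.003, 0], [0, 0, -0.002, 0], [0, 0, -0.002, 0], [0, 0, -0.002, 0], [0, 0, -0.002, 0]]]}}

```text
time_s: 7.75
tcp_pos: [0.5549, -0.1565, 0.0561]
eef_rot: [0.054, -3.133, -0.013]
contact_force: [-5.4, 2.1, 10.7]
finger_gap: 0.0005
```

Request:
{"op": "apply_moves", "data": {"deltas": [[[0, 0, -0.001, 0], [0, 0, 0.03, 0], [0, 0, 0.045, 0], [0, 0, 0.045, 0], [0, 0, 0.02, 0], [0, 0, 0, 0]]], "gripper": 0.6}}

```text
time_s: 8.35
tcp_pos: [0.5531, -0.1562, 0.1992]
eef_rot: [0.053, -3.132, -0.014]
contact_force: [0.2, -0.2, -0.1]
finger_gap: 0.043
```

```bash
python3 - <<'E'
from h import *
s=arm.observe();print(s['tcp_pos'],s['eef_rot'])
im=arm.read_camera("wrist");cv2.imwrite("pics/w5.png",im)
im=arm.read_camera("scene");crop(im,200,210,500,320,2.6,"s5")
im=arm.read_camera("top");crop(im,185,95,385,245,4,"t5")
E
```

```text
[ 0.55313182 -0.15618224  0.19922661] [ 0.05258983 -3.13197412 -0.01448908]
```

View pics/w5.png

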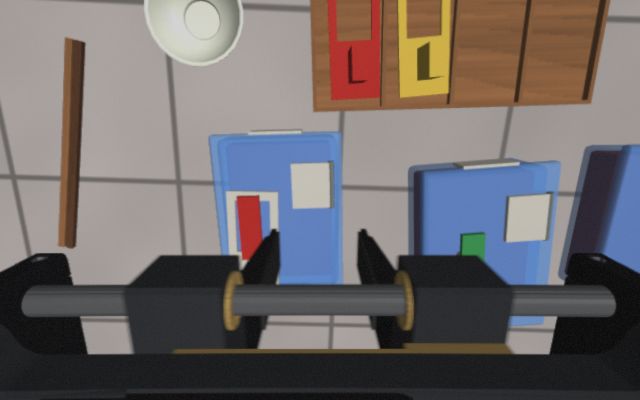

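View pics/s5.png

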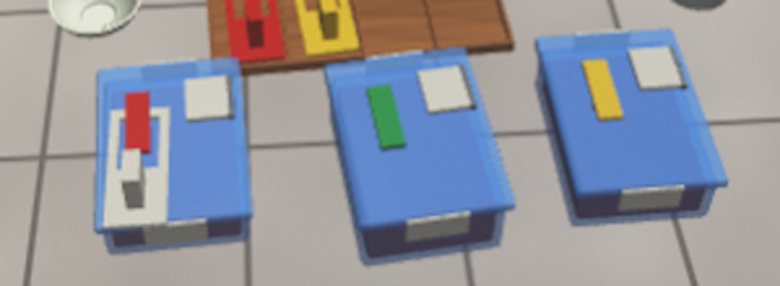

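View pics/t5.png

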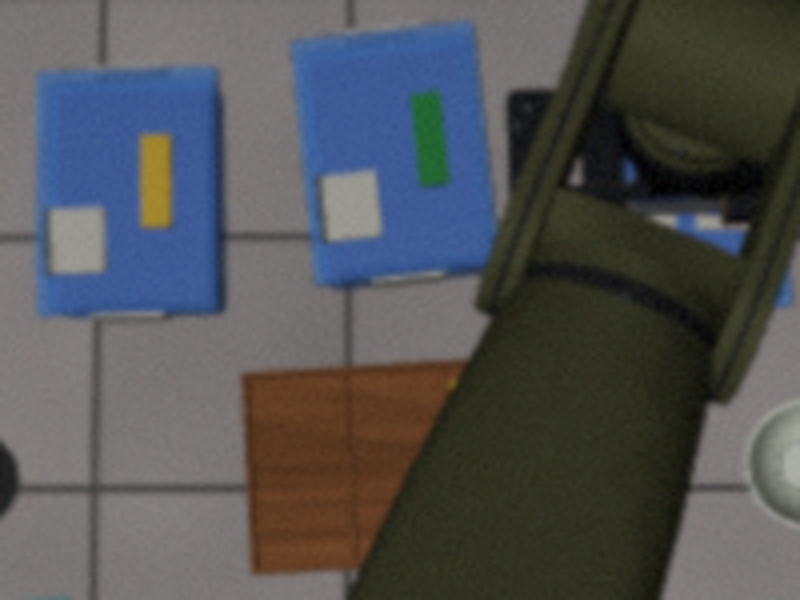

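```bash
python3 - <<'E'
from h import *
im=cv2.imread("pics/top0.png"); crop(im,350,100,390,160,10,"whiteb")
f=lambda p:np.array(p)/4-.375+np.array([185,95])
w=px2w("top",[f((697,229)),f((770,229)),f((692,61)),f((775,62))],.054);print((w*1000).round(1))
E
```

```text
[[ 560.4 -196.1   54. ]
 [ 560.3 -245.9   54. ]
 [ 677.2 -194.2   54. ]
 [ 676.6 -251.3   54. ]]
```

View pics/whiteb.png

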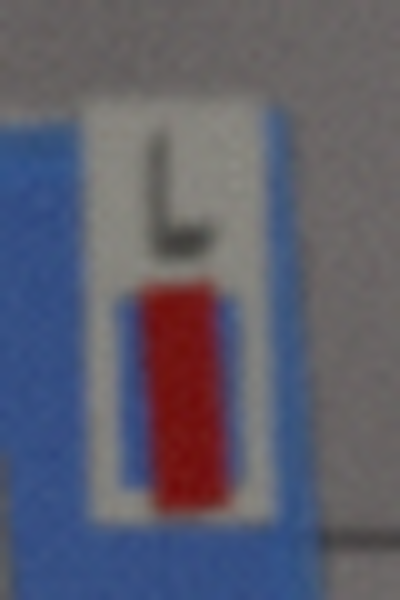

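```bash
python3 - <<'E'
from h import *
f=lambda p:np.array(p)/10-.45+np.array([350,100])
w=px2w("top",[f((87,522)),f((277,522)),f((80,97)),f((268,97)),f((182,522)),f((174,97))],.054);print((w*1000).round(1))
E
```

```text
[[ 560.7 -194.4   54. ]
 [ 560.7 -246.2   54. ]
 [ 679.  -194.    54. ]
 [ 679.  -245.8   54. ]
 [ 560.7 -220.3   54. ]
 [ 679.  -219.9   54. ]]
```

Request:
{"op": "apply_moves", "data": {"deltas": [[[0.032, -0.022, 0, -0.015], [0.032, -0.022, 0, -0.015], [0.032, -0.022, 0, 0], [0, 0, 0, 0], [0, 0, -0.03, 0], [0, 0, -0.03, 0], [0, 0, 0, 0]]]}}

```text
time_s: 9.2
tcp_pos: [0.6392, -0.2187, 0.11]
eef_rot: [0.004, -3.095, -0.04]
contact_force: [-1.0, 0.6, -0.2]
finger_gap: 0.0571
```

```bash
python3 - <<'E'
from h import *
s=arm.observe();print(s['tcp_pos'],s['eef_rot'])
im=arm.read_camera("wrist");cv2.imwrite("pics/w6.png",im)
im=arm.read_camera("scene");crop(im,200,200,320,320,5,"s6")
print(w2px("wrist",[(.6487,-.22,.092),(.5607,-.1944,.054),(.5607,-.246,.054),(.560,-.219,.075),(.560,-.219,.05)],s).round())
E
```

```text
[ 0.63923512 -0.21867208  0.11003858] [ 0.00355692 -3.09512507 -0.04049355]
[[315. 252.]
 [352. 105.]
 [274. 105.]
 [316. 102.]
 [315. 104.]]
```

View pics/w6.png

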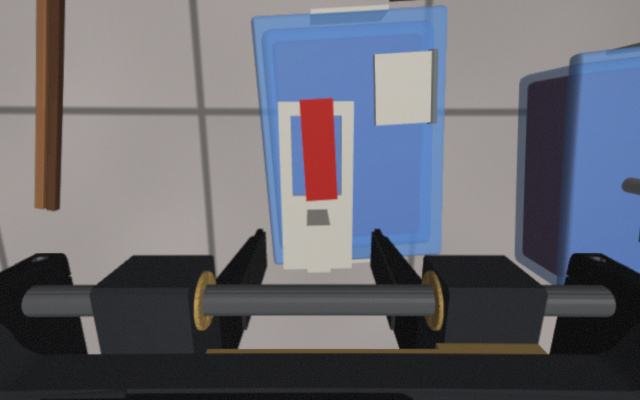

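View pics/s6.png

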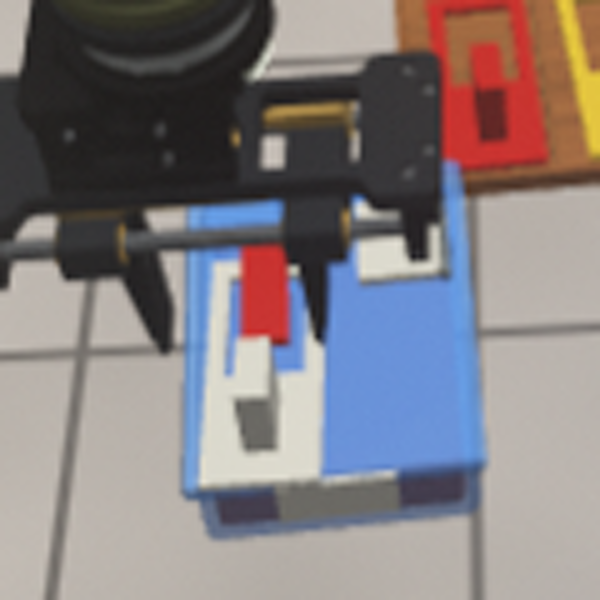

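Request:
{"op": "apply_moves", "data": {"deltas": [[[0.009, 0, 0, 0], [0, 0, -0.02, 0], [0, 0, -0.015, 0], [0, 0, -0.006, 0], [0, 0, 0, 0]]]}}

```text
time_s: 9.8
tcp_pos: [0.6565, -0.2206, 0.0819]
eef_rot: [0.005, -3.115, -0.028]
contact_force: [0.2, 0.2, -0.4]
finger_gap: 0.0574
```

Request:
{"op": "apply_moves", "data": {"deltas": [[[-0.007, 0.002, 0, 0], [0, 0, -0.008, 0], [0, 0, -0.006, 0], [0, 0, -0.004, 0], [0, 0, 0, 0]]]}}

```text
time_s: 10.3
tcp_pos: [0.65, -0.2189, 0.0652]
eef_rot: [0.005, -3.118, -0.026]
contact_force: [-0.2, -0.9, -0.2]
finger_gap: 0.0572
```

Request:
{"op": "apply_moves", "data": {"deltas": [[[0, 0, 0, 0], [0, 0, 0, 0], [0, 0, 0, 0], [0, 0, 0, 0], [0, 0, 0, 0], [0, 0, 0, 0]]], "gripper": 0, "squeeze": 8}}

```text
time_s: 10.9
tcp_pos: [0.6505, -0.2192, 0.0657]
eef_rot: [0.005, -3.119, -0.025]
contact_force: [0.3, -0.2, -0.0]
finger_gap: 0.0146
```

Request:
{"op": "apply_moves", "data": {"deltas": [[[0.005, 0, 0.001, 0], [0.005, 0, 0, 0], [0.003, 0, 0, 0], [0, 0, 0, 0]]]}}

```text
time_s: 11.3
tcp_pos: [0.6649, -0.2192, 0.0669]
eef_rot: [0.005, -3.12, -0.025]
contact_force: [0.2, 1.4, 0.1]
finger_gap: 0.0137
```

Request:
{"op": "apply_moves", "data": {"deltas": [[[0, 0, 0.006, 0], [0, 0, 0.006, 0], [0, 0, 0.004, 0], [-0.001, 0, 0.004, 0], [-0.001, 0, 0.004, 0], [0, 0, 0, 0]]]}}

```text
time_s: 11.9
tcp_pos: [0.6618, -0.2189, 0.092]
eef_rot: [0.005, -3.117, -0.026]
contact_force: [-0.4, -0.8, -0.9]
finger_gap: 0.0141
```

```bash
python3 - <<'E'
from h import *
im=arm.read_camera("wrist");cv2.imwrite("pics/w7.png",im)
im=arm.read_camera("scene");crop(im,200,200,320,320,5,"s7")
E
```

```text
(no output)
```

View pics/w7.png

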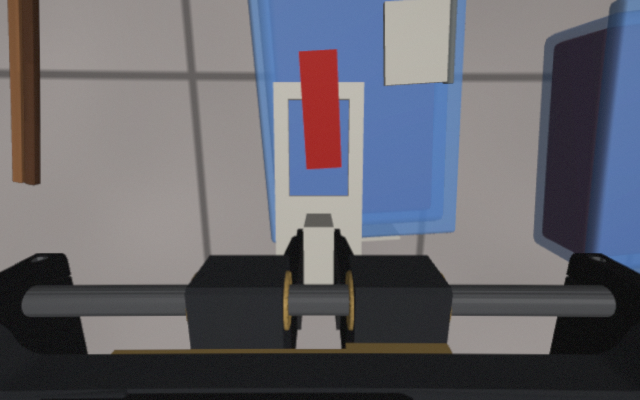

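View pics/s7.png

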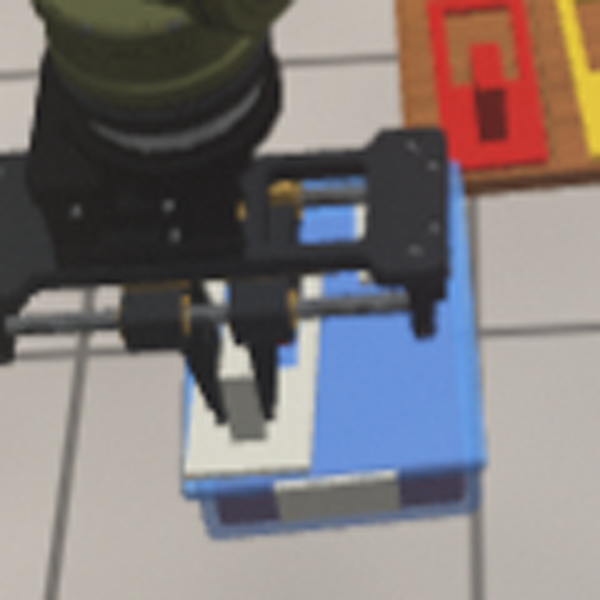

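The white plate's near border sits under the head, and the eye's fin end is clear past it. I keep lifting so it tilts.

Request:
{"op": "apply_moves", "data": {"deltas": [[[-0.001, 0, 0.004, 0], [-0.001, 0, 0.004, 0], [-0.001, 0, 0.004, 0], [-0.001, 0, 0.004, 0], [-0.001, 0, 0.004, 0], [0, 0, 0, 0]]]}}

```text
time_s: 12.6
tcp_pos: [0.6535, -0.2186, 0.1105]
eef_rot: [0.005, -3.11, -0.028]
contact_force: [-1.1, -0.8, -1.4]
finger_gap: 0.0139
```

```bash
python3 - <<'E'
from h import *
im=arm.read_camera("wrist");cv2.imwrite("pics/w8.png",im)
im=arm.read_camera("scene");crop(im,200,200,320,320,5,"s8")
E
```

```text
(no output)
```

View pics/w8.png

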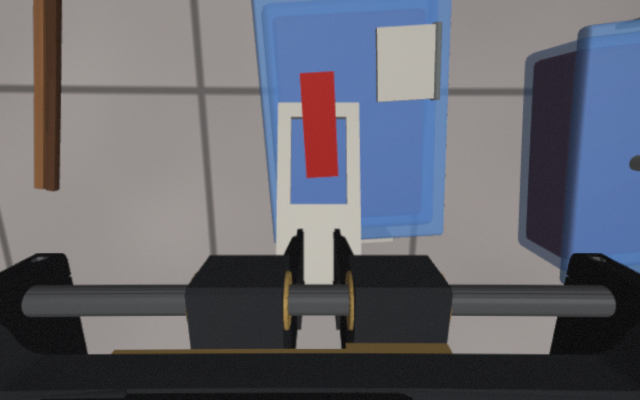

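View pics/s8.png

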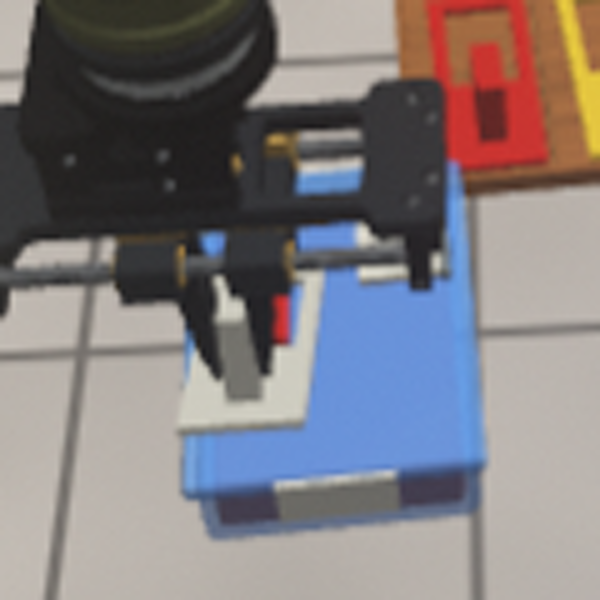

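Request:
{"op": "apply_moves", "data": {"deltas": [[[-0.001, 0, 0.004, 0], [-0.001, 0, 0.004, 0], [0, 0, 0, 0], [-0.004, 0, -0.002, 0], [-0.006, 0, -0.001, 0], [-0.006, 0, 0, 0], [0, 0, 0, 0]]]}}

```text
time_s: 13.4
tcp_pos: [0.6363, -0.2187, 0.1175]
eef_rot: [0.005, -3.115, -0.027]
contact_force: [0.4, -0.5, -1.7]
finger_gap: 0.0139
```

```bash
python3 - <<'E'
from h import *
im=arm.read_camera("wrist");cv2.imwrite("pics/w9.png",im)
im=arm.read_camera("scene");crop(im,200,200,320,320,5,"s9")
E
```

```text
(no output)
```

View pics/w9.png

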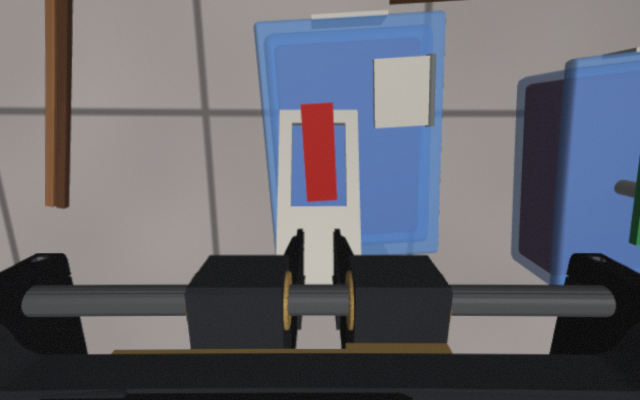

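View pics/s9.png

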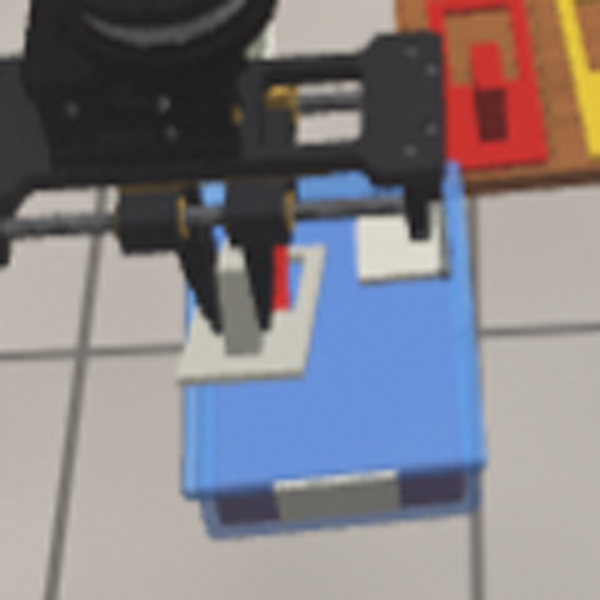

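Request:
{"op": "apply_moves", "data": {"deltas": [[[-0.006, 0, -0.001, 0], [-0.006, 0, 0, 0], [-0.004, 0, 0, 0], [-0.003, 0, 0, 0], [0, 0, 0, 0]]]}}

```text
time_s: 14.0
tcp_pos: [0.6163, -0.2187, 0.1167]
eef_rot: [0.006, -3.116, -0.027]
contact_force: [0.7, -0.2, -1.3]
finger_gap: 0.0138
```

```bash
python3 - <<'E'
from h import *
im=arm.read_camera("wrist");cv2.imwrite("pics/w10.png",im[:330])
E
```

```text
(no output)
```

View pics/w10.png

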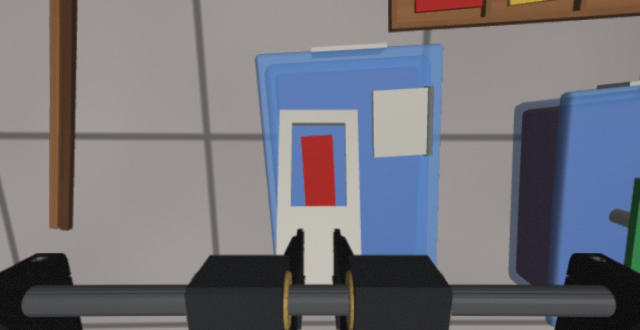

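Request:
{"op": "apply_moves", "data": {"deltas": [[[0, 0, 0.01, 0], [0, 0, 0.02, 0], [0, 0, 0.03, 0], [0, 0, 0.03, 0], [0, 0, 0, 0]]], "squeeze": 20}}

```text
time_s: 14.55
tcp_pos: [0.6162, -0.2183, 0.2113]
eef_rot: [0.006, -3.116, -0.027]
contact_force: [0.7, -0.1, -0.7]
finger_gap: 0.0139
```

```bash
python3 - <<'E'
from h import *
im=arm.read_camera("wrist");cv2.imwrite("pics/w11.png",im)
im=arm.read_camera("scene");crop(im,190,150,420,300,3.4,"s11")
E
```

```text
(no output)
```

View pics/w11.png

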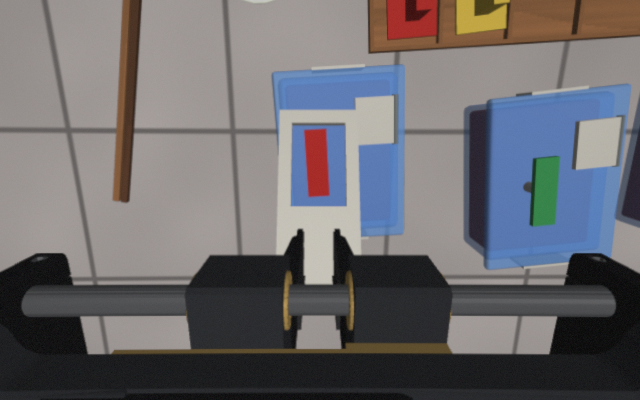

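View pics/s11.png

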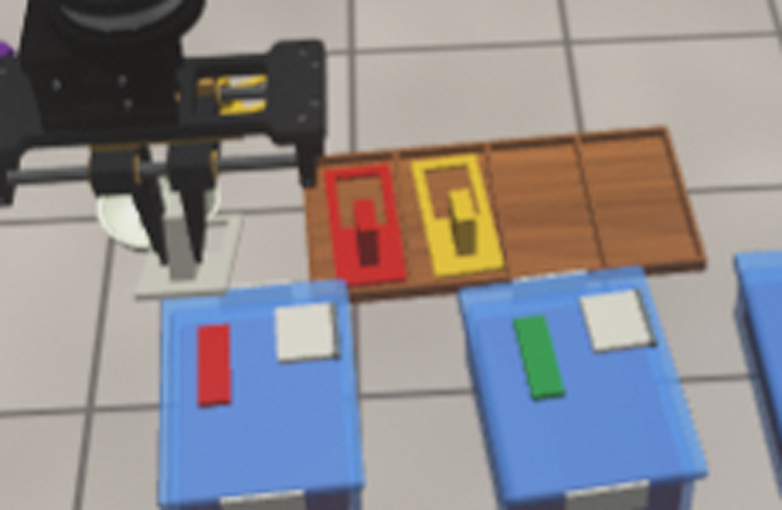

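Request:
{"op": "apply_moves", "data": {"deltas": [[[-0.02, 0.03, 0, 0.01], [-0.02, 0.03, 0, 0.01], [-0.02, 0.03, 0, 0.01], [-0.02, 0.03, 0, 0.01], [-0.02, 0.03, 0, 0.01], [-0.02, 0.03, 0, 0.01], [-0.02, 0.03, 0, 0], [-0.02, 0.03, 0, 0], [-0.02, 0.03, 0, 0], [-0.01, 0.025, 0, 0], [0, 0, 0, 0]]]}}

```text
time_s: 15.75
tcp_pos: [0.4046, 0.0879, 0.1822]
eef_rot: [0.096, -3.072, -0.042]
contact_force: [-0.5, 0.6, -1.1]
finger_gap: 0.0137
```

```bash
python3 - <<'E'
from h import *
s=arm.observe();print(s['tcp_pos'],s['eef_rot'])
im=arm.read_camera("wrist");cv2.imwrite("pics/w12.png",im)
im=arm.read_camera("scene");crop(im,250,150,450,300,3.8,"s12")
def T(P):
    P=np.array(P,float);c,q=np.cos(.06),np.sin(.06);return np.c_[.4055+c*P[:,0]-q*P[:,1],-.0259+q*P[:,0]+c*P[:,1],P[:,2]]
print(w2px("wrist",T([(-.067,.138,.012),(.067,.138,.012),(-.067,.072,.012),(.067,.072,.012)]),s).round())
E
```

```text
[0.40458991 0.08792942 0.1822068 ] [ 0.09642387 -3.07220474 -0.04211247]
[[337. 120.]
 [335. 247.]
 [271. 120.]
 [274. 248.]]
```

View pics/w12.png

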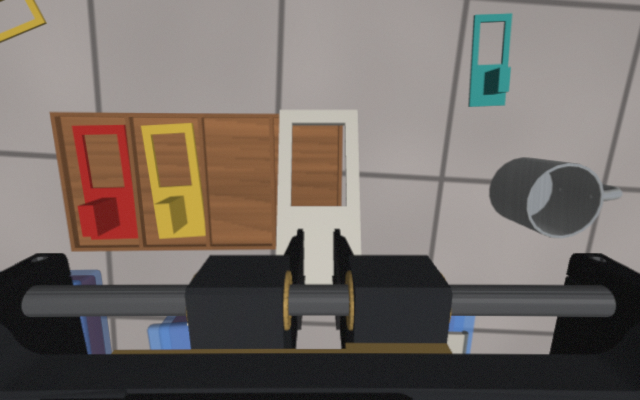

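View pics/s12.png

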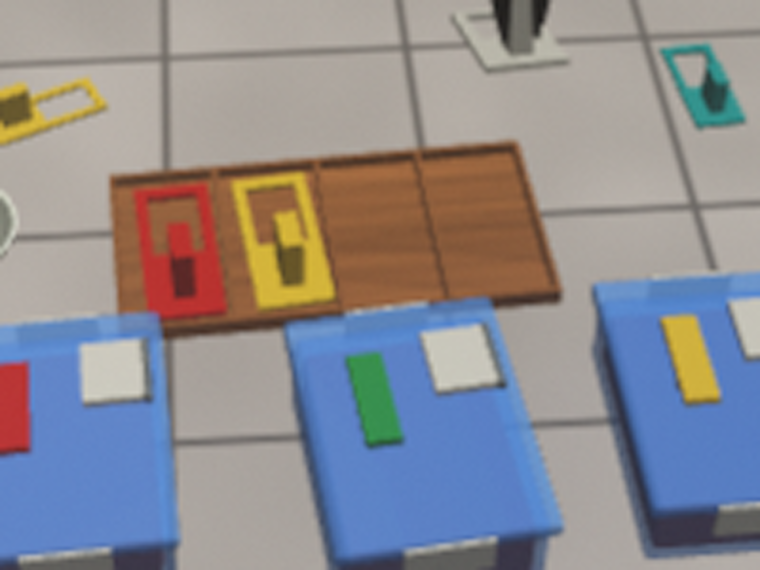

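Request:
{"op": "apply_moves", "data": {"deltas": [[[0.02, -0.007, -0.02, 0], [0, 0, -0.03, 0], [0, 0, -0.03, 0], [0, 0, -0.02, 0], [0, 0, 0, 0]]]}}

```text
time_s: 16.35
tcp_pos: [0.4284, 0.074, 0.078]
eef_rot: [0.084, -3.073, -0.038]
contact_force: [0.1, 1.5, -0.2]
finger_gap: 0.0139
```

Request:
{"op": "apply_moves", "data": {"deltas": [[[-0.003, 0.006, 0, 0], [0, 0, -0.01, 0], [0, 0, 0, 0]]]}}

```text
time_s: 16.65
tcp_pos: [0.4268, 0.0791, 0.0688]
eef_rot: [0.08, -3.075, -0.037]
contact_force: [-0.4, -0.4, -0.6]
finger_gap: 0.0135
```

```bash
python3 - <<'E'
from h import *
im=arm.read_camera("wrist");cv2.imwrite("pics/w13.png",im)
im=arm.read_camera("scene");crop(im,250,150,450,300,3.8,"s13")
E
```

```text
(no output)
```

View pics/w13.png

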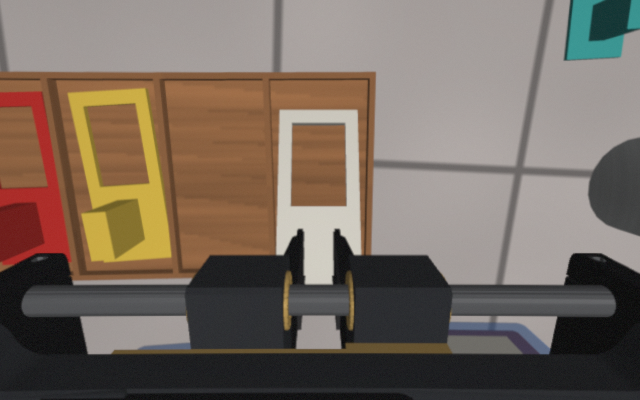

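View pics/s13.png

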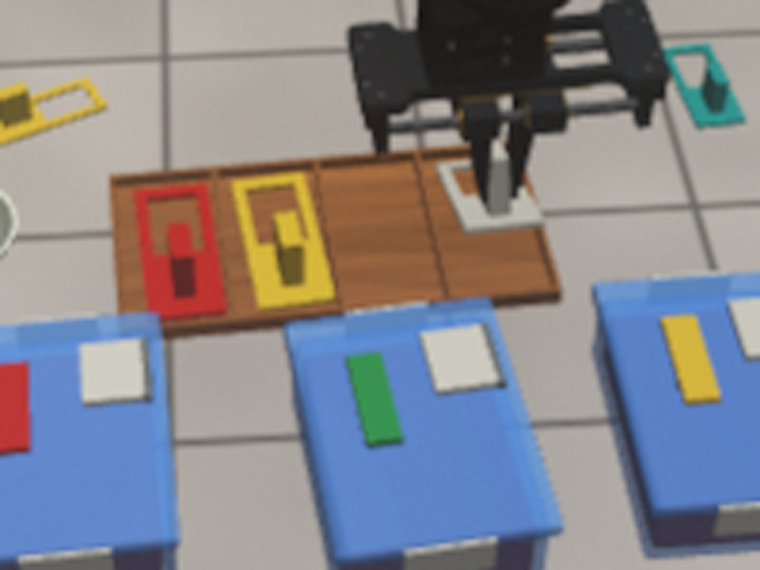

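Request:
{"op": "apply_moves", "data": {"deltas": [[[0, 0, -0.01, 0], [0, 0, -0.01, 0], [0, 0, -0.005, 0], [0, 0, 0, 0], [0, 0, -0.004, 0], [0, 0, -0.004, 0], [0, 0, -0.004, 0], [0, 0, 0, 0]]], "squeeze": 5}}

```text
time_s: 17.55
tcp_pos: [0.4303, 0.0795, 0.0325]
eef_rot: [0.082, -3.083, -0.038]
contact_force: [-0.1, 0.6, -0.1]
finger_gap: 0.0137
```

```bash
python3 - <<'E'
from h import *
im=arm.read_camera("wrist");cv2.imwrite("pics/w14.png",im)
im=arm.read_camera("scene");crop(im,250,150,450,300,3.8,"s14")
E
```

```text
(no output)
```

View pics/w14.png

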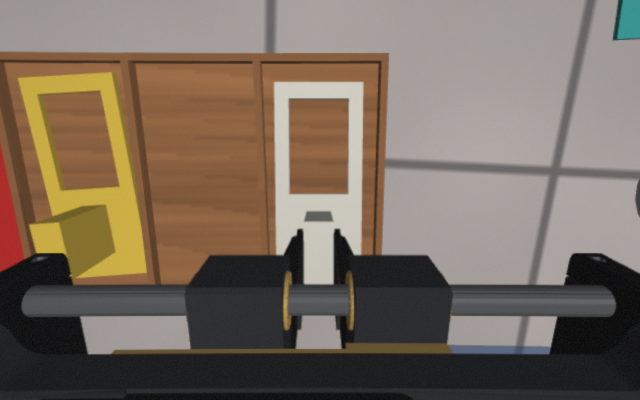

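View pics/s14.png

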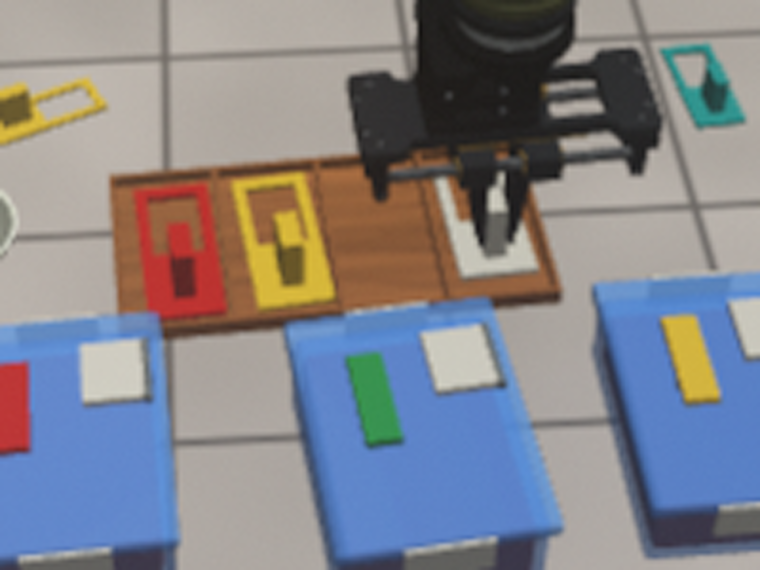

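Request:
{"op": "apply_moves", "data": {"deltas": [[[0, 0, -0.004, 0], [0, 0, -0.004, 0], [0, 0, -0.004, 0], [0, 0, -0.003, 0], [0, 0, 0, 0]]]}}

```text
time_s: 18.15
tcp_pos: [0.4323, 0.0801, 0.0187]
eef_rot: [0.081, -3.087, -0.04]
contact_force: [-0.3, -0.6, 1.4]
finger_gap: 0.0142
```

```bash
python3 - <<'E'
from h import *
im=arm.read_camera("wrist");cv2.imwrite("pics/w15.png",im)
E
```

```text
(no output)
```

View pics/w15.png

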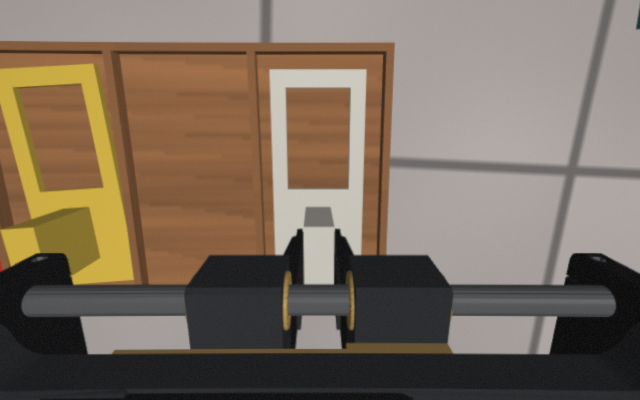

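Request:
{"op": "apply_moves", "data": {"deltas": [[[0, 0, 0, 0], [0, 0, 0, 0], [0, 0, 0, 0], [0, 0, 0.01, 0], [0, 0, 0.03, 0], [0, 0, 0.04, 0], [0, 0, 0.04, 0], [0, 0, 0.04, 0], [0, 0, 0, 0]]], "gripper": 0.4}}

```text
time_s: 19.1
tcp_pos: [0.4275, 0.0798, 0.1848]
eef_rot: [0.081, -3.081, -0.04]
contact_force: [1.3, 0.7, 1.1]
finger_gap: 0.0383
```

```bash
python3 - <<'E'
from h import *
im=arm.read_camera("wrist");cv2.imwrite("pics/w16.png",im)
im=arm.read_camera("scene");crop(im,250,150,450,300,3.8,"s16")
E
```

```text
(no output)
```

View pics/w16.png

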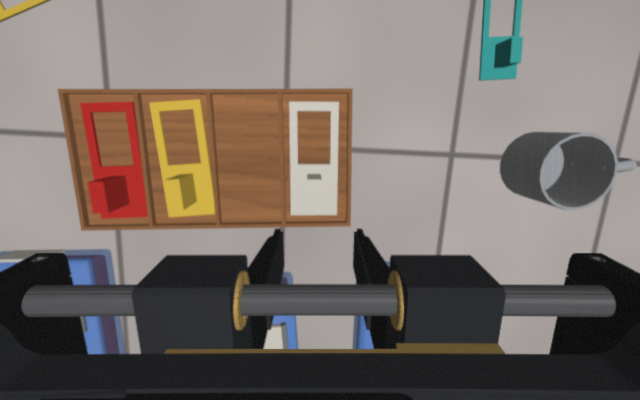

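View pics/s16.png

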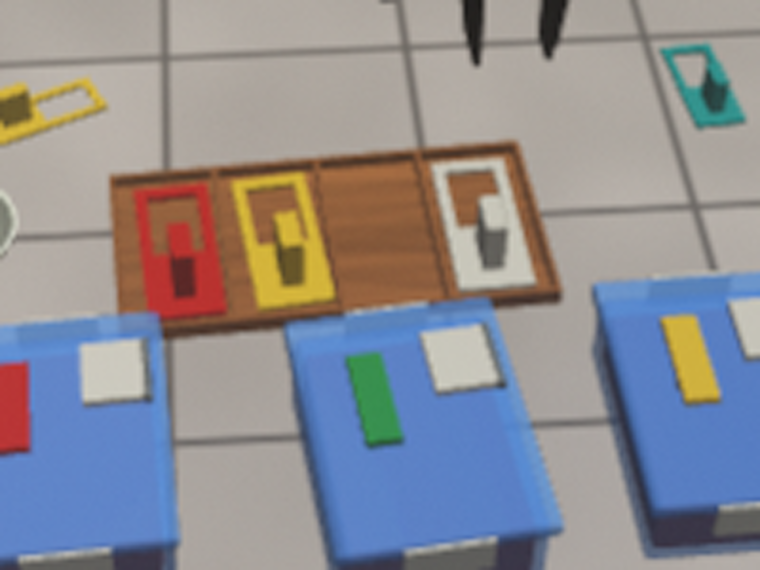

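White badge lies flat inside the +y compartment. Next I measure the yellow badge.

```bash
python3 - <<'E'
from h import *
s=arm.observe()
w=px2w("wrist",[(150,102),(199,99),(215,214),(167,218)],.008,s);print((w*1000).round(1))
print((px2w("wrist",[(83,103),(132,101),(147,217),(100,219)],.008,s)*1000).round(1))
f=lambda p:np.array(p)/4-.375+np.array([185,95])
print((px2w("top",[f((467,549)),f((540,543)),f((449,381)),f((522,374))],.008)*1000).round(1))
print((px2w("top",[f((563,538)),f((634,535)),f((549,374)),f((620,368))],.008)*1000).round(1))
E
```

```text
[[343.2 -84.    8. ]
 [337.7 -36.8   8. ]
 [453.4 -22.6   8. ]
 [460.  -72.4   8. ]]
[[ 347.9 -147.5    8. ]
 [ 343.3 -101.1    8. ]
 [ 459.8  -92.9    8. ]
 [ 464.  -140.8    8. ]]
[[344.2 -38.4   8. ]
 [348.2 -89.2   8. ]
 [461.7 -25.9   8. ]
 [466.4 -77.1   8. ]]
[[ 351.6 -105.2    8. ]
 [ 353.5 -154.7    8. ]
 [ 466.4  -96.     8. ]
 [ 470.5 -145.8    8. ]]
```

Request:
{"op": "apply_moves", "data": {"deltas": [[[0.002, -0.045, 0, 0.03], [0.002, -0.045, 0, 0.02], [0.002, -0.044, -0.02, 0], [0, 0, -0.03, 0], [0, 0, -0.02, 0], [0, 0, 0, 0]]]}}

```text
time_s: 19.8
tcp_pos: [0.4238, -0.0577, 0.0986]
eef_rot: [0.163, -3.055, -0.043]
contact_force: [-0.5, 0.2, -0.5]
finger_gap: 0.0379
```

```bash
python3 - <<'E'
from h import *
s=arm.observe();print(s['tcp_pos'],s['eef_rot'])
im=arm.read_camera("wrist");cv2.imwrite("pics/w17.png",im)
c,q=np.cos(.105),np.sin(.105)
P=lambda x,y,z:(.4051+c*(x-.023)-q*y,-.0577+q*(x-.023)+c*y,z)
print(w2px("wrist",[P(-.036,-.025,.008),P(-.036,.025,.008),P(.037,0,.046),P(.052,0,.046)],s).round())
E
```

```text
[ 0.42375072 -0.05765901  0.09856274] [ 0.16318892 -3.05486939 -0.04252754]
[[284. 113.]
 [349. 113.]
 [318. 217.]
 [318. 238.]]
```

View pics/w17.png

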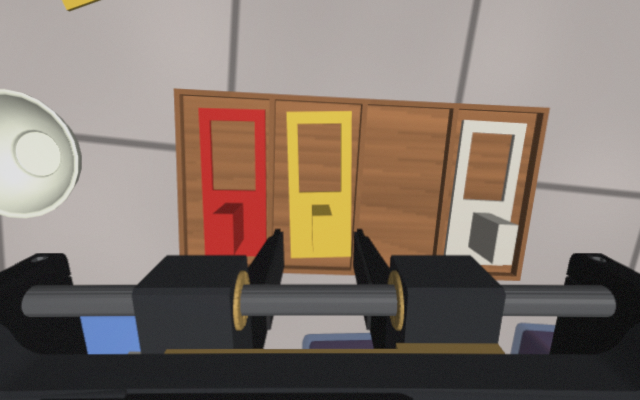

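Request:
{"op": "apply_moves", "data": {"deltas": [[[0.008, 0.004, 0, 0], [0, 0, -0.02, 0], [0, 0, -0.02, 0], [0, 0, -0.01, 0], [0, 0, 0, 0]]]}}

```text
time_s: 20.35
tcp_pos: [0.4377, -0.0516, 0.0528]
eef_rot: [0.17, -3.064, -0.039]
contact_force: [-0.1, -0.2, 0.0]
finger_gap: 0.038
```

Request:
{"op": "apply_moves", "data": {"deltas": [[[-0.004, -0.001, 0, 0], [0, 0, -0.015, 0], [0, 0, -0.01, 0], [0, 0, -0.006, 0], [0, 0, 0, 0]]]}}

```text
time_s: 20.85
tcp_pos: [0.4372, -0.0528, 0.0257]
eef_rot: [0.173, -3.071, -0.035]
contact_force: [-0.6, -0.2, 0.3]
finger_gap: 0.0382
```

Request:
{"op": "apply_moves", "data": {"deltas": [[[-0.004, 0, -0.005, 0], [0, 0, -0.003, 0], [0, 0, 0, 0]]]}}

```text
time_s: 21.15
tcp_pos: [0.4336, -0.0531, 0.0182]
eef_rot: [0.173, -3.073, -0.035]
contact_force: [0.3, -0.1, 0.6]
finger_gap: 0.038
```

Request:
{"op": "apply_moves", "data": {"deltas": [[[0, 0, 0, 0], [0, 0, 0, 0], [0, 0, 0, 0], [0, 0, 0, 0], [0, 0, 0, 0], [0, 0, 0, 0]]], "gripper": 0, "squeeze": 20}}

```text
time_s: 21.75
tcp_pos: [0.4344, -0.0536, 0.0192]
eef_rot: [0.173, -3.074, -0.033]
contact_force: [0.5, -0.8, -0.8]
finger_gap: 0.0138
```

Request:
{"op": "apply_moves", "data": {"deltas": [[[0, 0, 0.03, 0], [0, 0, 0.04, 0], [0, 0, 0.04, 0], [0, 0, 0.02, 0], [0, 0.04, 0, -0.02], [0, 0.045, 0, -0.02], [0.01, 0.045, 0, -0.02], [0.01, 0.045, 0, -0.02], [0.01, 0.04, 0, 0], [0, 0, 0, 0]]]}}

```text
time_s: 22.75
tcp_pos: [0.4621, 0.1696, 0.154]
eef_rot: [0.035, -3.081, -0.043]
contact_force: [-0.1, -0.2, -0.7]
finger_gap: 0.0137
```

```bash
python3 - <<'E'
from h import *
s=arm.observe();print(s['tcp_pos'],s['eef_rot'])
im=arm.read_camera("wrist");cv2.imwrite("pics/w18.png",im)
im=arm.read_camera("scene");crop(im,330,150,530,300,3.8,"s18")
E
```

```text
[0.46209658 0.16955023 0.15403014] [ 0.03503856 -3.08147032 -0.0429448 ]
```

View pics/w18.png

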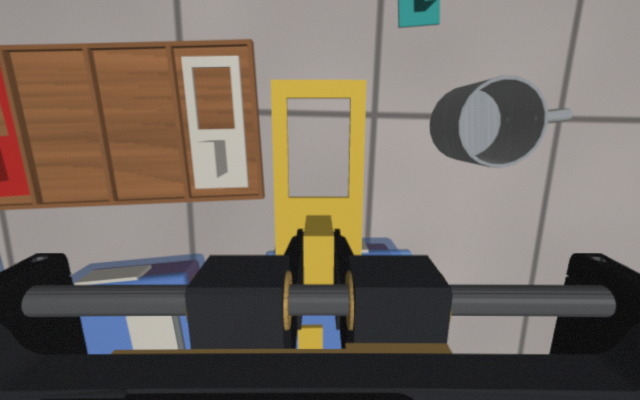

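View pics/s18.png

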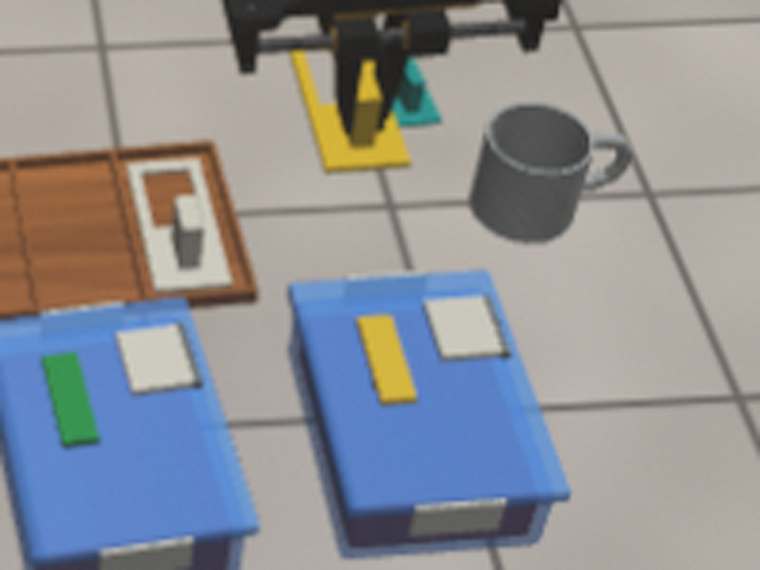

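Request:
{"op": "apply_moves", "data": {"deltas": [[[0.014, -0.005, -0.02, 0], [0, 0, -0.02, 0], [0, 0, -0.015, 0], [0, 0, 0, 0]]]}}

```text
time_s: 23.25
tcp_pos: [0.4754, 0.157, 0.097]
eef_rot: [0.024, -3.081, -0.038]
contact_force: [-0.3, -0.4, -0.7]
finger_gap: 0.0139
```

Request:
{"op": "apply_moves", "data": {"deltas": [[[0.004, 0.007, 0, 0], [0, 0, -0.008, 0], [0, 0, -0.006, 0], [0, 0, -0.004, 0], [0, 0, 0, 0]]]}}

```text
time_s: 23.75
tcp_pos: [0.481, 0.1626, 0.08]
eef_rot: [0.019, -3.084, -0.039]
contact_force: [0.0, -1.0, -0.5]
finger_gap: 0.014
```

```bash
python3 - <<'E'
from h import *
im=arm.read_camera("scene");crop(im,330,150,530,300,3.8,"s19")
im=arm.read_camera("top");crop(im,185,95,325,245,4,"t19")
E
```

```text
(no output)
```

View pics/s19.png

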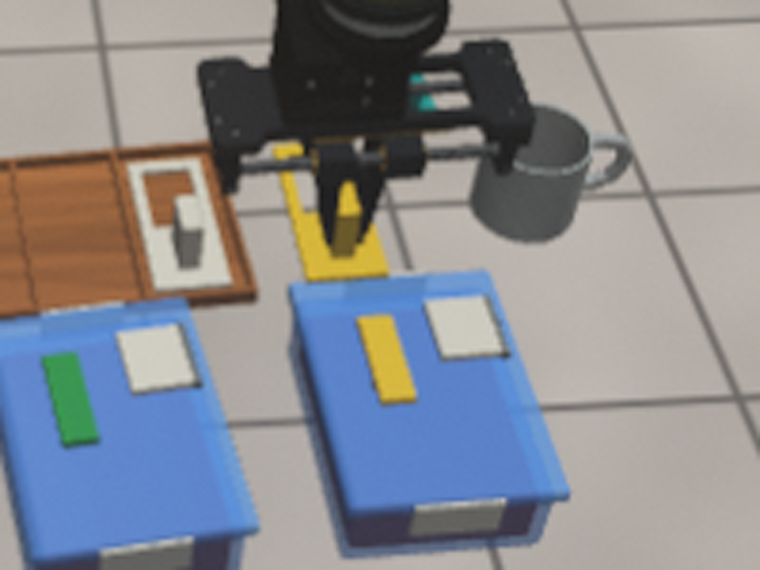

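```bash
python3 - <<'E'
from h import *
f=lambda p:np.array(p)/3.8-.37+np.array([330,150])
print((px2w("scene",[f((307,279)),f((387,276))],.067)*1000).round(1))
print((px2w("scene",[f((288,285)),f((490,270))],.06)*1000).round(1))
print((px2w("scene",[f((358,318)),f((391,315))],.085)*1000).round(1))
E
```

```text
[[508.4 139.   67. ]
 [509.1 187.7  67. ]]
[[506.2 128.6  60. ]
 [502.  254.   60. ]]
[[557.  158.   85. ]
 [556.  177.5  85. ]]
```

View pics/t19.png

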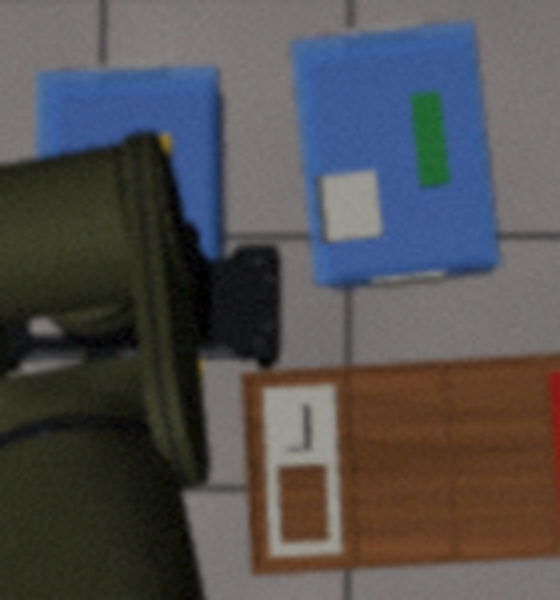

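Request:
{"op": "apply_moves", "data": {"deltas": [[[0.004, 0, 0, 0], [0, 0, -0.003, 0], [0, 0, -0.003, 0], [0, 0, -0.003, 0], [0, 0, -0.003, 0], [0, 0, 0, 0]]], "squeeze": 6}}

```text
time_s: 24.45
tcp_pos: [0.4869, 0.1635, 0.0712]
eef_rot: [0.02, -3.087, -0.041]
contact_force: [0.5, -0.8, -0.7]
finger_gap: 0.0138
```

```bash
python3 - <<'E'
from h import *
im=arm.read_camera("wrist");cv2.imwrite("pics/w20.png",im)
E
```

```text
(no output)
```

View pics/w20.png

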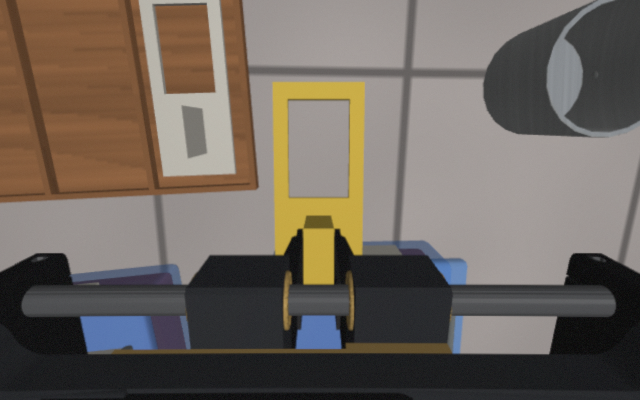

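Request:
{"op": "apply_moves", "data": {"deltas": [[[0, 0, -0.003, 0], [0, 0, -0.003, 0], [0, 0, -0.003, 0], [0, 0, -0.002, 0], [0, 0, 0, 0]]]}}

```text
time_s: 25.0
tcp_pos: [0.4878, 0.1639, 0.0642]
eef_rot: [0.02, -3.087, -0.041]
contact_force: [-1.4, -1.0, 1.9]
finger_gap: 0.0139
```

```bash
python3 - <<'E'
from h import *
im=arm.read_camera("wrist");cv2.imwrite("pics/w21.png",im)
E
```

```text
(no output)
```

View pics/w21.png

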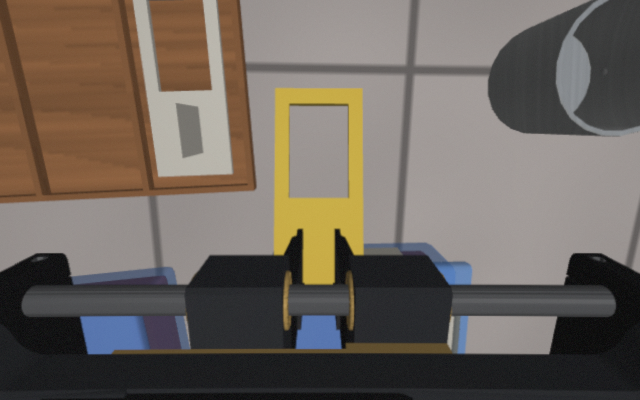

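```bash
cat >> h.py <<'E'
from scipy.optimize import least_squares
def badge_tilt(uv,s=None):
    """uv: px of -x end left/right upper corners, eye -x end l/r, eye +x end l/r (upper face); left = -y when tool x toward robot. returns grip-frame pose"""
    s=s or arm.observe()
    P=np.array([(-36,-25,4),(-36,25,4),(-27,-17,4),(-27,17,4),(27,-17,4),(27,17,4)])/1000.
    P=P-np.array([.052,0,0])
    uv=np.array(uv,float)
    t0=np.array(s['tcp_pos'])
    def W(p):
        x,y,z,yaw,pit=p
        Rm=R.from_euler('zyx',[yaw,pit,0]).as_matrix()
        return P@Rm.T+np.array([x,y,z])
    r=least_squares(lambda p:((w2px("wrist",W(p),s)-uv).ravel()),[t0[0],t0[1],t0[2]-.015,0,0])
    p=r.x
    return dict(fin_rel_tcp_mm=((p[:3]-t0)*1000).round(1),finfoot=p[:3].round(4),yaw=round(p[3],3),pitch_deg=round(np.degrees(p[4]),1),rms=round(float(np.sqrt(np.mean(r.fun**2))),2))
E
python3 - <<'E'
from h import *
print(badge_tilt([(274,88),(363,88),(288,105),(349,105),(288,198),(349,198)]))
E
```

```text
{'fin_rel_tcp_mm': array([-0.9,  0.8, -5.8]), 'finfoot': array([0.4869, 0.1647, 0.0583]), 'yaw': np.float64(0.007), 'pitch_deg': np.float64(-16.3), 'rms': 0.7}
```

Request:
{"op": "apply_moves", "data": {"deltas": [[[-0.004, 0, 0, 0], [0, 0, -0.003, 0], [0, 0, -0.003, 0], [0, 0, -0.002, 0], [0, 0, 0, 0]]]}}

```text
time_s: 25.55
tcp_pos: [0.4838, 0.1642, 0.0624]
eef_rot: [0.021, -3.085, -0.04]
contact_force: [-1.3, -1.2, 1.4]
finger_gap: 0.0141
```

```bash
python3 - <<'E'
from h import *
im=arm.read_camera("wrist");cv2.imwrite("pics/w22.png",im)
E
```

```text
(no output)
```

View pics/w22.png

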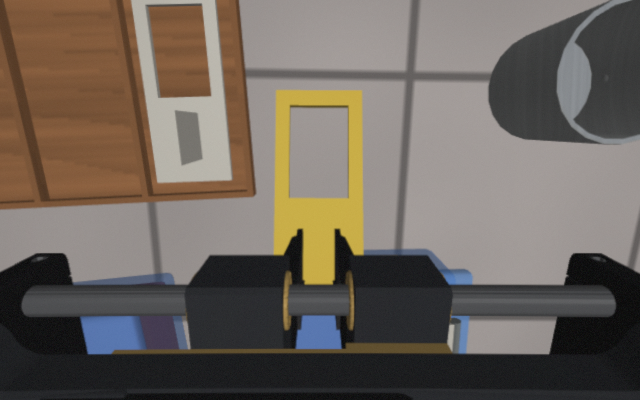

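Request:
{"op": "apply_moves", "data": {"deltas": [[[-0.002, 0, -0.004, 0], [0, 0, -0.004, 0], [0, 0, -0.004, 0], [0, 0, 0, 0]]]}}

```text
time_s: 26.0
tcp_pos: [0.4838, 0.1644, 0.0611]
eef_rot: [0.023, -3.085, -0.038]
contact_force: [-1.9, -0.4, 0.2]
finger_gap: 0.0139
```

```bash
python3 - <<'E'
from h import *
im=arm.read_camera("wrist");cv2.imwrite("pics/w23.png",im)
E
```

```text
(no output)
```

View pics/w23.png

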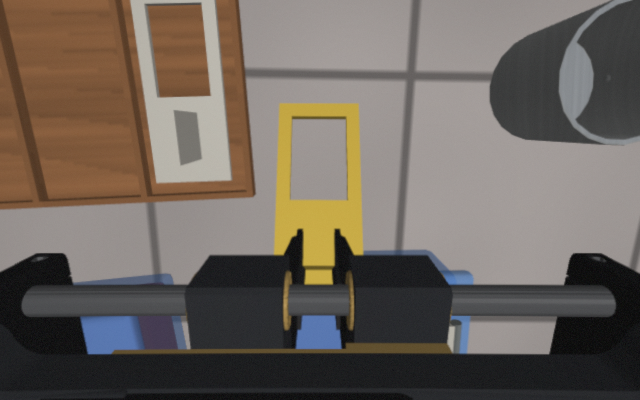

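```bash
python3 - <<'E'
from h import *
print(badge_tilt([(278,103),(360,103),(290,117),(347,117),(290,200),(347,200)]))
E
```

```text
{'fin_rel_tcp_mm': array([  7.1,   1.8, -50.4]), 'finfoot': array([0.4911, 0.1663, 0.0106]), 'yaw': np.float64(0.014), 'pitch_deg': np.float64(7.2), 'rms': 1.35}
```

Request:
{"op": "apply_moves", "data": {"deltas": [[[0, 0, 0, 0], [0, 0, 0, 0]]], "squeeze": 25}}

```text
time_s: 26.25
tcp_pos: [0.4839, 0.1645, 0.0611]
eef_rot: [0.023, -3.086, -0.039]
contact_force: [-2.3, -1.2, 4.9]
finger_gap: 0.0136
```

```bash
python3 - <<'E'
from h import *
im=arm.read_camera("scene");crop(im,330,150,530,300,3.8,"s24")
E
```

```text
(no output)
```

View pics/s24.png

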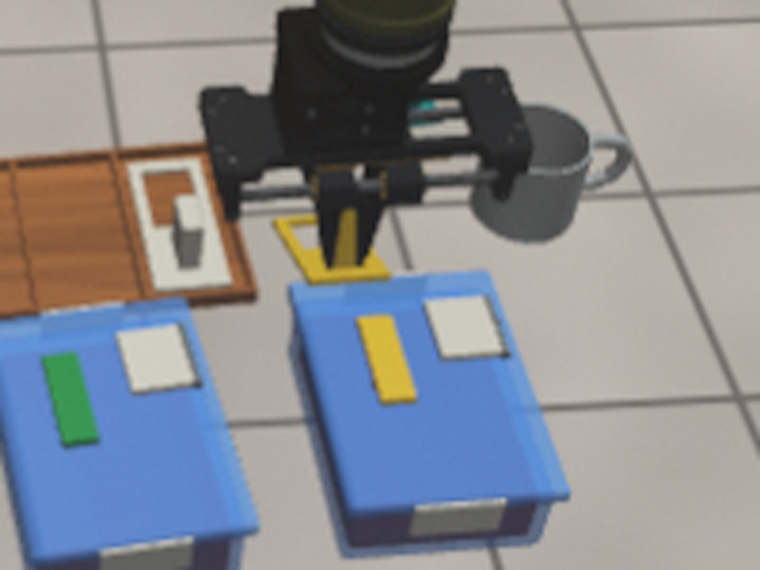

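```bash
sed -i "s/r=least_squares(lambda p:((w2px(\"wrist\",W(p),s)-uv).ravel()),.*/r=least_squares(lambda p:np.r_[(w2px('wrist',W(p),s)-uv).ravel(),(p[2]-t0[2]+.008)*300],[t0[0],t0[1],t0[2]-.008,0,-.3])/" h.py
python3 - <<'E'
from h import *
im=arm.read_camera("wrist");cv2.imwrite("pics/w24.png",im)
print(badge_tilt([(278,103),(360,103),(290,117),(347,117),(290,200),(347,200)]))
crop(im,260,90,380,290,3,"w24c")
E
```

```text
{'fin_rel_tcp_mm': array([ 0.6,  0.9, -7.6]), 'finfoot': array([0.4845, 0.1654, 0.0535]), 'yaw': np.float64(0.002), 'pitch_deg': np.float64(-27.2), 'rms': 0.87}
```

View pics/w24c.png

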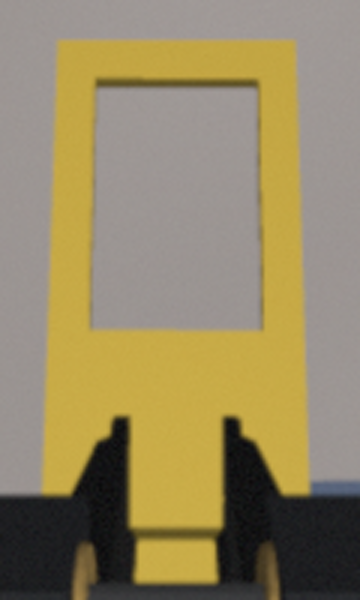

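Request:
{"op": "apply_moves", "data": {"deltas": [[[0, 0, 0.02, 0], [0, 0, 0.03, 0], [0, 0, 0.03, 0], [0, 0, 0.02, 0], [0, 0, 0, 0], [0.035, 0, 0, 0], [0.035, 0, 0, 0], [0.035, 0, 0, 0], [0.03, 0, 0, 0], [0, 0, 0, 0]]]}}

```text
time_s: 27.35
tcp_pos: [0.6167, 0.164, 0.1453]
eef_rot: [0.023, -3.072, -0.038]
contact_force: [-0.1, -0.0, -0.4]
finger_gap: 0.0136
```

```bash
python3 - <<'E'
from h import *
s=arm.observe();print(s['tcp_pos'],s['eef_rot'])
im=arm.read_camera("wrist");cv2.imwrite("pics/w25.png",im)
im=arm.read_camera("scene");crop(im,330,150,530,300,3.8,"s25")
E
```

```text
[0.61669021 0.16404197 0.14526897] [ 0.02329585 -3.07210919 -0.03824429]
```

View pics/w25.png

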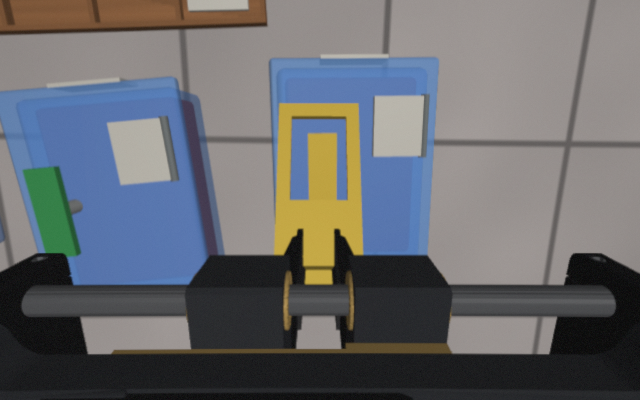

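View pics/s25.png

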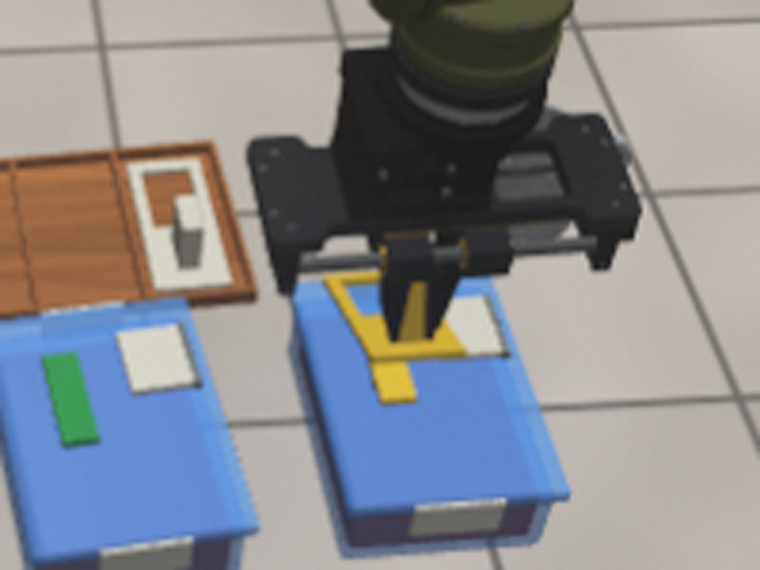

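Request:
{"op": "apply_moves", "data": {"deltas": [[[0.006, 0.002, 0, 0], [0, 0, -0.01, 0], [0, 0, -0.008, 0], [0, 0, 0, 0]]]}}

```text
time_s: 27.85
tcp_pos: [0.6164, 0.1667, 0.1232]
eef_rot: [0.026, -3.065, -0.037]
contact_force: [-1.0, -0.2, -0.8]
finger_gap: 0.0138
```

```bash
python3 - <<'E'
from h import *
s=arm.observe();print(s['tcp_pos'],s['eef_rot'])
im=arm.read_camera("wrist");cv2.imwrite("pics/w26.png",im)
for x in(-.031,.031):print(w2px("wrist",[(.588+x,.1667,.085)],s))
E
```

```text
[0.61641328 0.16667917 0.12316987] [ 0.02572619 -3.06547936 -0.03732098]
[[317.65598819 137.40333757]]
[[316.18522742 232.52553766]]
```

View pics/w26.png

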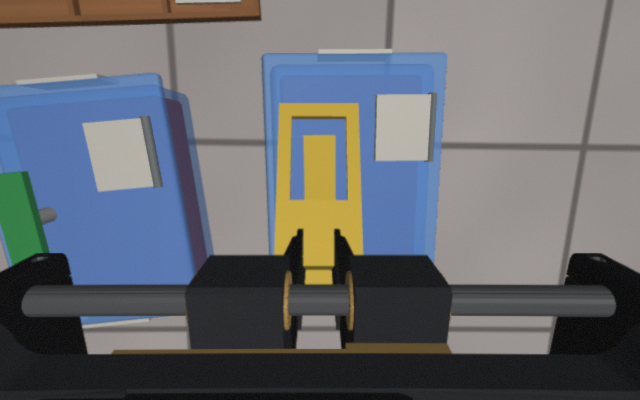

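Request:
{"op": "apply_moves", "data": {"deltas": [[[0.002, 0, -0.006, 0], [0, 0, -0.003, 0], [0, 0, 0, 0]]]}}

```text
time_s: 28.2
tcp_pos: [0.6187, 0.1669, 0.1147]
eef_rot: [0.026, -3.067, -0.038]
contact_force: [-1.0, -0.1, -0.6]
finger_gap: 0.0139
```

Request:
{"op": "apply_moves", "data": {"deltas": [[[0.006, 0, 0, 0], [0.006, 0, 0, 0], [0.006, 0, 0, 0], [0.004, 0, 0, 0], [0, 0, 0, 0]]]}}

```text
time_s: 28.7
tcp_pos: [0.6438, 0.1669, 0.1157]
eef_rot: [0.026, -3.07, -0.038]
contact_force: [-0.2, 0.3, -0.6]
finger_gap: 0.0139
```

```bash
python3 - <<'E'
from h import *
im=arm.read_camera("wrist");cv2.imwrite("pics/w27.png",im)
im=arm.read_camera("scene");crop(im,400,190,500,290,6,"s27")
E
```

```text
(no output)
```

View pics/w27.png

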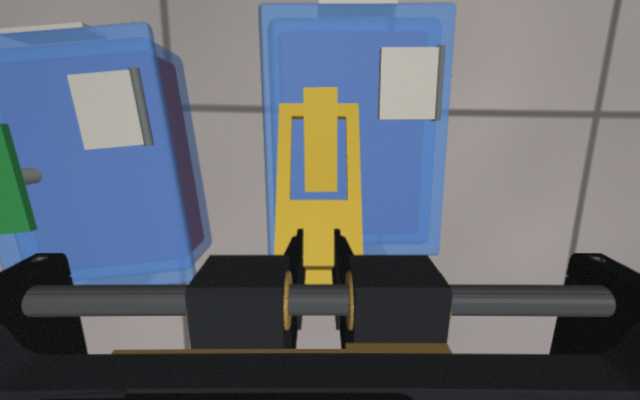

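View pics/s27.png

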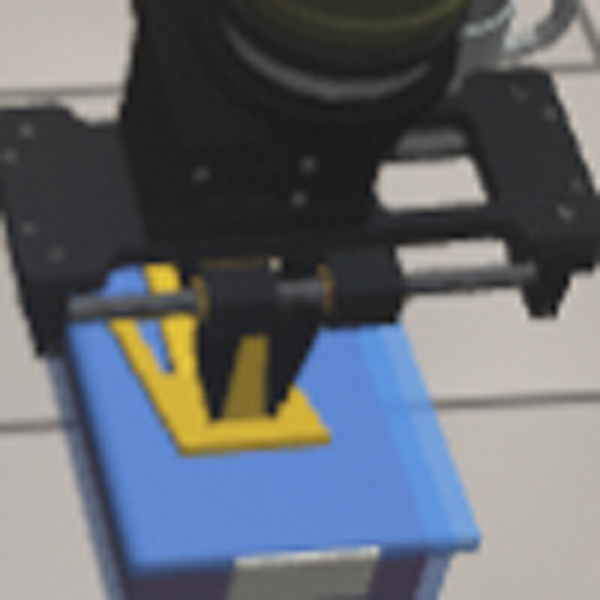

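Request:
{"op": "apply_moves", "data": {"deltas": [[[0.005, 0, 0, 0], [0.004, 0, -0.003, 0], [0, 0, -0.003, 0], [0, 0, 0, 0]]]}}

```text
time_s: 29.2
tcp_pos: [0.6524, 0.1669, 0.1089]
eef_rot: [0.026, -3.068, -0.038]
contact_force: [-0.3, 0.1, -1.3]
finger_gap: 0.014
```

```bash
python3 - <<'E'
from h import *
im=arm.read_camera("wrist");cv2.imwrite("pics/w28.png",im)
E
```

```text
(no output)
```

View pics/w28.png

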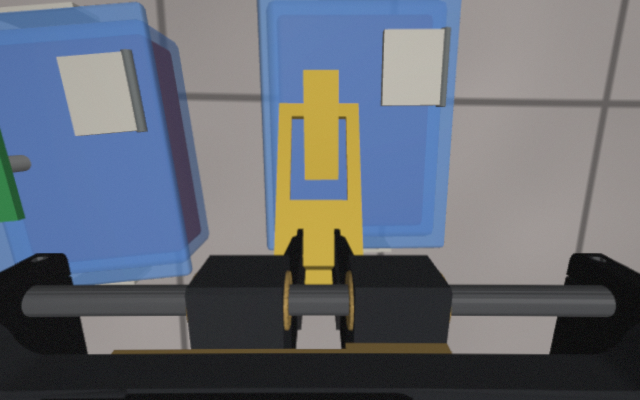

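Request:
{"op": "apply_moves", "data": {"deltas": [[[0, 0, -0.004, 0], [0, 0, -0.004, 0], [0, 0, -0.004, 0], [0, 0, -0.004, 0], [0, 0, -0.004, 0], [0, 0, 0, 0]]], "squeeze": 5}}

```text
time_s: 29.85
tcp_pos: [0.6534, 0.1671, 0.0886]
eef_rot: [0.027, -3.071, -0.039]
contact_force: [0.4, 0.5, 0.1]
finger_gap: 0.0139
```

```bash
python3 - <<'E'
from h import *
im=arm.read_camera("wrist");cv2.imwrite("pics/w29.png",im)
E
```

```text
(no output)
```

View pics/w29.png

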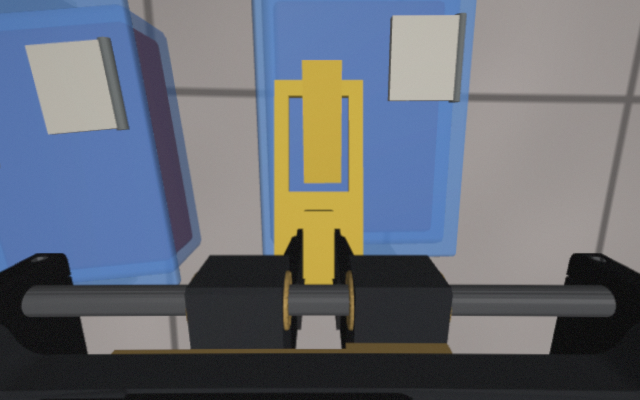

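Request:
{"op": "apply_moves", "data": {"deltas": [[[0.001, 0, -0.004, 0], [0, 0, -0.004, 0], [0, 0, -0.003, 0], [0, 0, -0.003, 0], [0, 0, 0, 0]]]}}

```text
time_s: 30.4
tcp_pos: [0.6546, 0.1671, 0.0736]
eef_rot: [0.027, -3.072, -0.039]
contact_force: [-0.1, -0.3, 0.7]
finger_gap: 0.0141
```

```bash
python3 - <<'E'
from h import *
im=arm.read_camera("wrist");cv2.imwrite("pics/w30.png",im)
im=arm.read_camera("scene");crop(im,400,190,500,290,6,"s30")
E
```

```text
(no output)
```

View pics/w30.png

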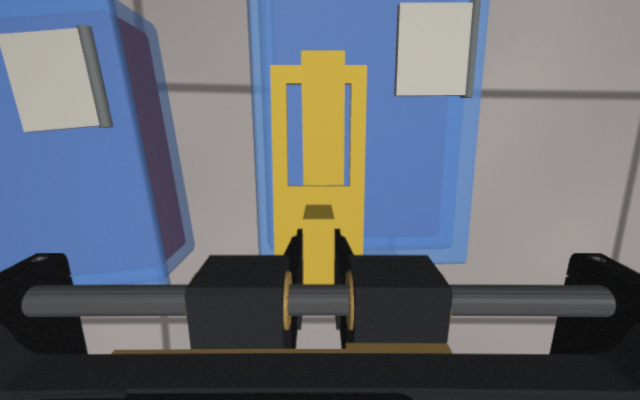

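View pics/s30.png

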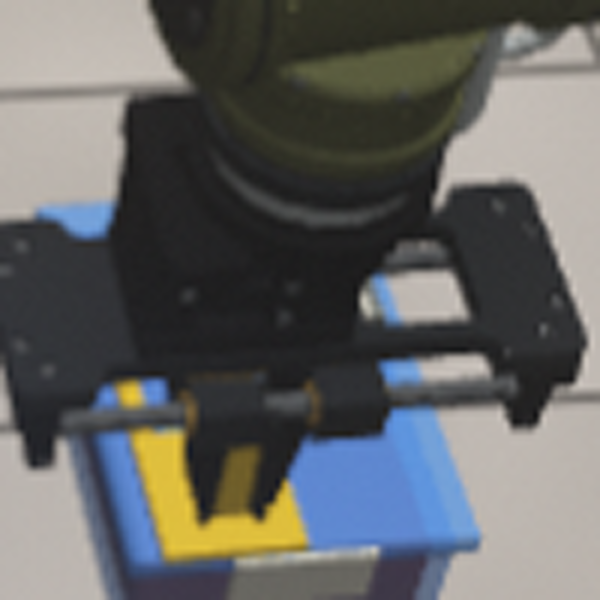

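Request:
{"op": "apply_moves", "data": {"deltas": [[[0, 0, -0.003, 0], [0, 0, -0.002, 0], [0, 0, 0, 0]]]}}

```text
time_s: 30.8
tcp_pos: [0.6551, 0.1672, 0.0692]
eef_rot: [0.027, -3.073, -0.039]
contact_force: [0.7, 0.3, 0.9]
finger_gap: 0.0137
```

Request:
{"op": "apply_moves", "data": {"deltas": [[[-0.004, 0, 0, 0], [-0.004, 0, 0, 0], [-0.004, 0, 0, 0], [-0.003, 0, 0, 0], [0, 0, 0, 0]]]}}

```text
time_s: 31.3
tcp_pos: [0.6407, 0.1671, 0.0697]
eef_rot: [0.027, -3.079, -0.039]
contact_force: [0.3, 0.4, -0.4]
finger_gap: 0.0138
```

```bash
python3 - <<'E'
from h import *
im=arm.read_camera("wrist");cv2.imwrite("pics/w31.png",im)
E
```

```text
(no output)
```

View pics/w31.png

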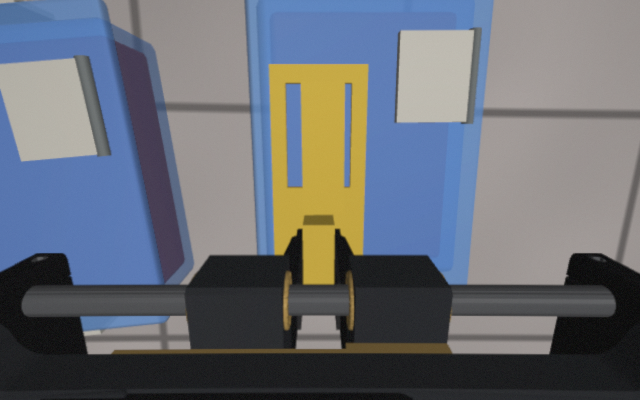

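Request:
{"op": "apply_moves", "data": {"deltas": [[[0, 0, 0, 0], [0, 0, 0, 0], [0, 0, 0, 0], [0, 0, 0.01, 0], [0, 0, 0.03, 0], [0, 0, 0.04, 0], [0, 0, 0.04, 0], [0, 0, 0.01, 0], [-0.04, -0.03, 0, 0], [-0.04, -0.04, 0, 0], [-0.04, -0.04, 0, 0], [0, 0, 0, 0]]], "gripper": 0.4}}

```text
time_s: 32.55
tcp_pos: [0.5199, 0.0623, 0.2023]
eef_rot: [0.031, -3.067, -0.037]
contact_force: [0.0, 0.2, -0.5]
finger_gap: 0.0384
```

```bash
python3 - <<'E'
from h import *
im=arm.read_camera("wrist");cv2.imwrite("pics/w32.png",im)
im=arm.read_camera("scene");crop(im,400,200,500,300,6,"s32")
im=arm.read_camera("top");crop(im,185,95,385,245,4,"t32")
E
```

```text
(no output)
```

View pics/w32.png

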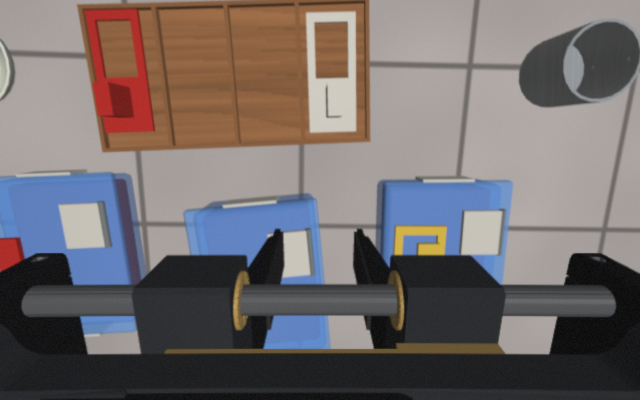

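View pics/s32.png

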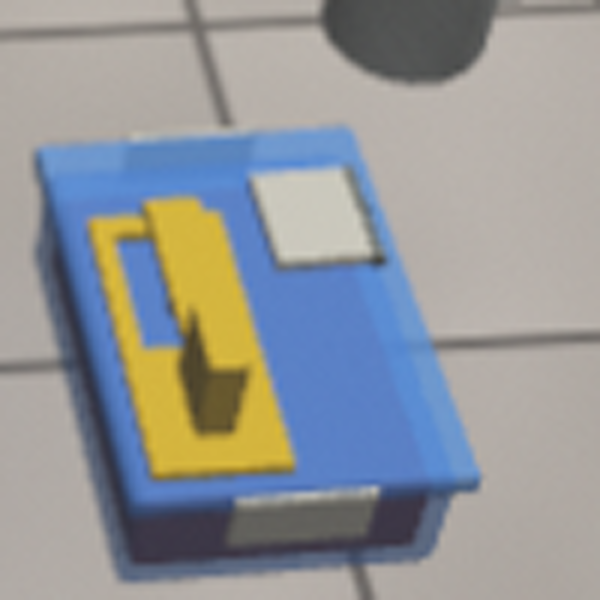

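View pics/t32.png

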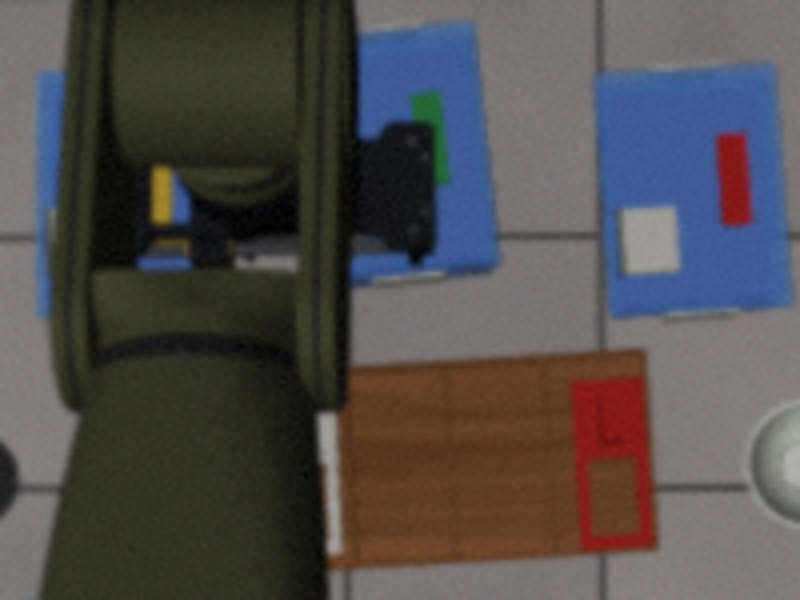

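Yellow is flat on the lid and hooked under its head. The red badge has been knocked towards the -y tray wall, so I'll look closer.

Request:
{"op": "apply_moves", "data": {"deltas": [[[-0.02, -0.045, 0, 0.03], [-0.02, -0.045, 0, 0.03], [-0.02, -0.045, 0, 0], [-0.02, -0.045, -0.02, 0], [-0.01, -0.01, -0.02, 0], [0, 0, 0, 0]]]}}

```text
time_s: 33.3
tcp_pos: [0.4402, -0.1249, 0.1673]
eef_rot: [0.149, -3.074, -0.034]
contact_force: [-0.2, 0.1, -0.5]
finger_gap: 0.0386
```

```bash
python3 - <<'E'
from h import *
s=arm.observe();print(s['tcp_pos'],s['eef_rot'])
im=arm.read_camera("wrist");cv2.imwrite("pics/w33.png",im)
im=arm.read_camera("scene");crop(im,240,170,360,250,6,"s33")
E
```

```text
[ 0.44016539 -0.12487419  0.16731533] [ 0.14940732 -3.07351283 -0.03383277]
```

View pics/w33.png

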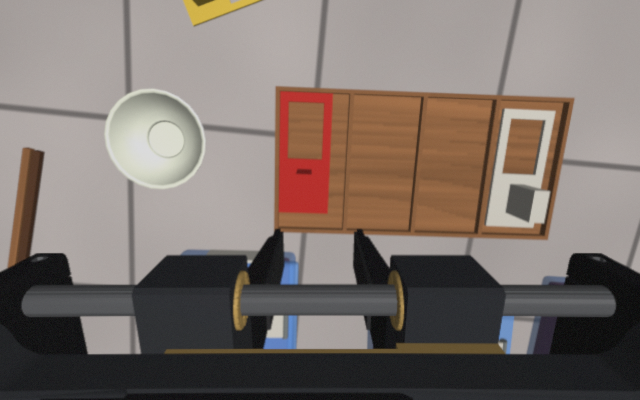

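View pics/s33.png

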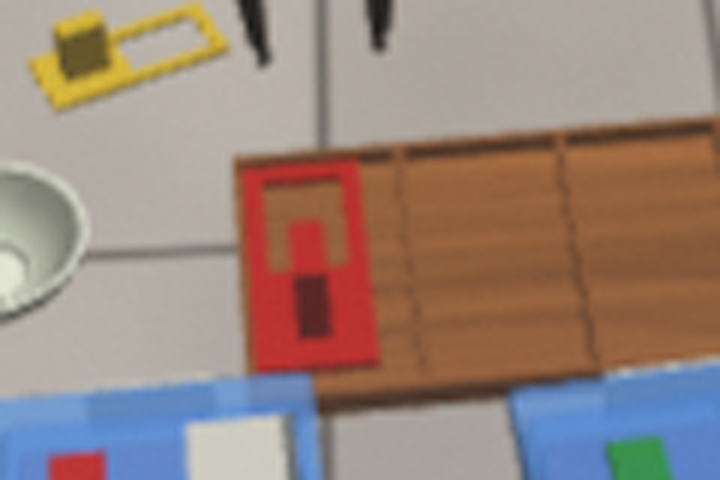

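```bash
python3 - <<'E'
from h import *
s=arm.observe()
print((px2w("wrist",[(279,93),(331,94),(327,213),(278,211)],.008,s)*1000).round(1))
f=lambda p:np.array(p)/4-.375+np.array([185,95])
print((px2w("top",[f((656,547)),f((582,552)),f((572,381)),f((645,376))],.008)*1000).round(1))
E
```

```text
[[ 349.7 -166.9    8. ]
 [ 345.5 -117.3    8. ]
 [ 463.3 -108.8    8. ]
 [ 465.8 -159.4    8. ]]
[[ 345.1 -169.9    8. ]
 [ 341.8 -118.4    8. ]
 [ 461.4 -112.1    8. ]
 [ 464.8 -163.3    8. ]]
```

Request:
{"op": "apply_moves", "data": {"deltas": [[[-0.006, -0.013, -0.02, -0.02], [0, 0, -0.03, -0.02], [0, 0, -0.03, 0], [0, 0, -0.02, 0], [0, 0, 0, 0]]]}}

```text
time_s: 33.9
tcp_pos: [0.4477, -0.134, 0.0761]
eef_rot: [0.107, -3.095, -0.026]
contact_force: [-0.1, -0.1, 0.2]
finger_gap: 0.038
```

```bash
python3 - <<'E'
from h import *
s=arm.observe();print(s['tcp_pos'],s['eef_rot'])
im=arm.read_camera("wrist");cv2.imwrite("pics/w34.png",im)
c,q=np.cos(.055),np.sin(.055)
P=lambda x,y,z:(.4047+c*(x-.023)-q*y,-.1395+q*(x-.023)+c*y,z)
print(w2px("wrist",[P(-.036,-.025,.008),P(-.036,.025,.008),P(.037,0,.046),P(.052,0,.046)],s).round())
E
```

```text
[ 0.44766513 -0.13398368  0.07607784] [ 0.10700975 -3.09461876 -0.02563604]
[[276.  69.]
 [350.  70.]
 [312. 186.]
 [312. 209.]]
```

View pics/w34.png

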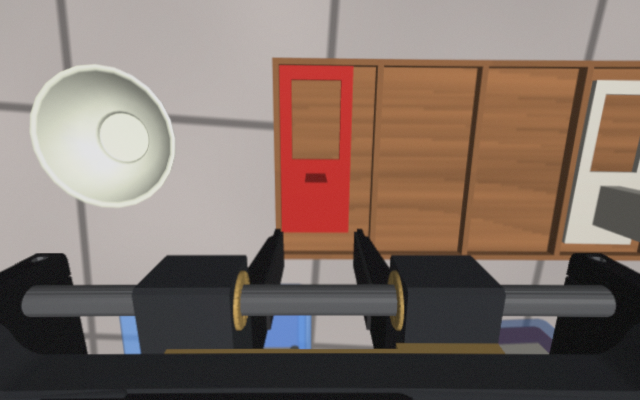

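Request:
{"op": "apply_moves", "data": {"deltas": [[[-0.016, -0.002, 0, 0], [0, 0, -0.02, 0], [0, 0, -0.01, 0], [0, 0, 0, 0]]]}}

```text
time_s: 34.35
tcp_pos: [0.4407, -0.1363, 0.0558]
eef_rot: [0.117, -3.109, -0.015]
contact_force: [0.5, -0.8, -0.0]
finger_gap: 0.0382
```

Request:
{"op": "apply_moves", "data": {"deltas": [[[-0.009, 0, 0, 0], [0, 0, -0.012, 0], [-0.002, 0, -0.012, 0], [0, 0, -0.007, 0], [0, 0, 0, 0]]]}}

```text
time_s: 34.85
tcp_pos: [0.4313, -0.1368, 0.0256]
eef_rot: [0.119, -3.114, -0.012]
contact_force: [0.2, -1.3, 1.0]
finger_gap: 0.0381
```

Request:
{"op": "apply_moves", "data": {"deltas": [[[0, 0.001, -0.005, 0], [0, 0, -0.003, 0], [0, 0, 0, 0]]]}}

```text
time_s: 35.15
tcp_pos: [0.4311, -0.1357, 0.0165]
eef_rot: [0.118, -3.113, -0.013]
contact_force: [-0.9, -0.0, 0.8]
finger_gap: 0.0382
```

Request:
{"op": "apply_moves", "data": {"deltas": [[[0, 0, 0, 0], [0, 0, 0, 0], [0, 0, 0, 0], [0, 0, 0, 0], [0, 0, 0, 0], [0, 0, 0, 0]]], "gripper": 0, "squeeze": 20}}

```text
time_s: 35.75
tcp_pos: [0.4318, -0.1356, 0.0173]
eef_rot: [0.117, -3.114, -0.013]
contact_force: [1.0, 0.8, -0.1]
finger_gap: 0.0139
```

```bash
python3 - <<'E'
from h import *
im=arm.read_camera("wrist");cv2.imwrite("pics/w35.png",im)
E
```

```text
(no output)
```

View pics/w35.png

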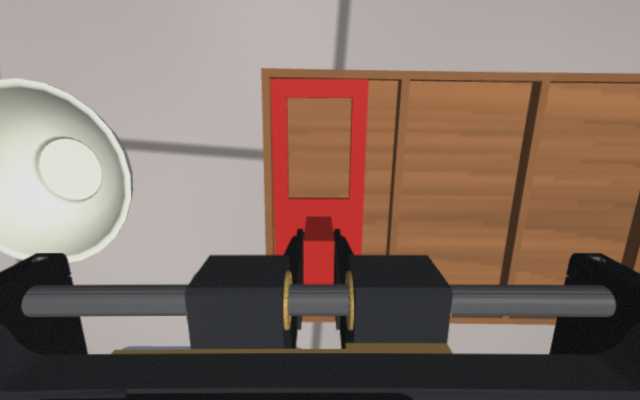

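Request:
{"op": "apply_moves", "data": {"deltas": [[[0, 0, 0.03, 0], [0, 0, 0.04, 0], [0, 0, 0.04, 0], [0, 0, 0.01, 0], [0.015, 0.03, 0, 0.02], [0.02, 0.03, 0, 0.015], [0.02, 0.03, 0, 0], [0.014, 0.018, 0, 0], [0, 0, 0, 0]]]}}

```text
time_s: 36.7
tcp_pos: [0.5002, -0.0248, 0.1378]
eef_rot: [0.171, -3.11, -0.009]
contact_force: [-0.9, 0.1, -0.2]
finger_gap: 0.014
```

```bash
python3 - <<'E'
from h import *
im=arm.read_camera("wrist");cv2.imwrite("pics/w36.png",im)
E
```

```text
(no output)
```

View pics/w36.png

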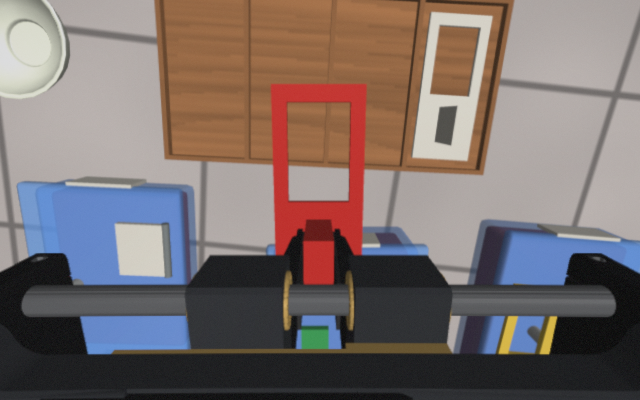

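Request:
{"op": "apply_moves", "data": {"deltas": [[[0.003, 0, -0.02, 0], [0, 0, -0.015, 0], [0, 0, -0.008, 0], [0, 0, 0, 0]]]}}

```text
time_s: 37.15
tcp_pos: [0.4993, -0.028, 0.0903]
eef_rot: [0.168, -3.104, -0.007]
contact_force: [0.3, 0.4, -0.8]
finger_gap: 0.0138
```

```bash
python3 - <<'E'
from h import *
im=arm.read_camera("scene");crop(im,300,170,420,270,6,"s37")
E
```

```text
(no output)
```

View pics/s37.png

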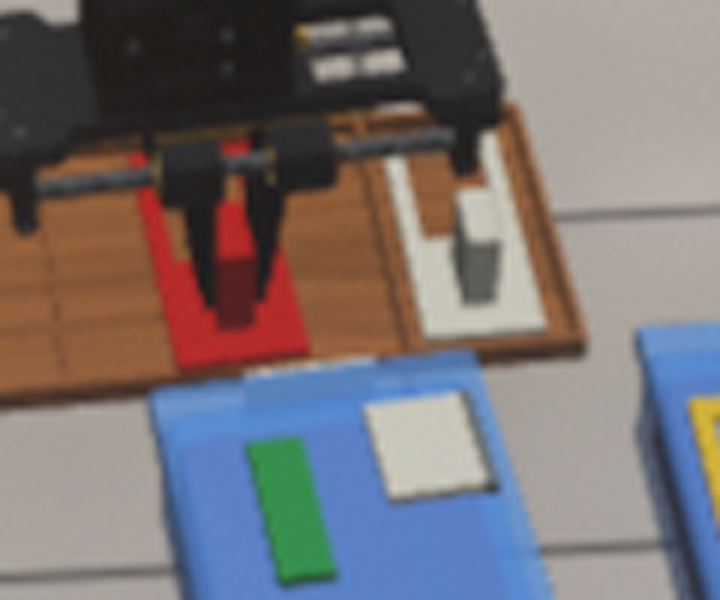

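Request:
{"op": "apply_moves", "data": {"deltas": [[[0.005, 0.001, 0, 0], [0.005, 0, -0.003, 0], [0, 0, -0.003, 0], [0, 0, -0.003, 0], [0, 0, -0.003, 0], [0, 0, -0.003, 0], [0, 0, 0, 0]]], "squeeze": 6}}

```text
time_s: 37.9
tcp_pos: [0.5131, -0.028, 0.0797]
eef_rot: [0.167, -3.11, -0.004]
contact_force: [-0.8, -0.2, -0.6]
finger_gap: 0.0139
```

```bash
python3 - <<'E'
from h import *
im=arm.read_camera("wrist");cv2.imwrite("pics/w38.png",im)
E
```

```text
(no output)
```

View pics/w38.png

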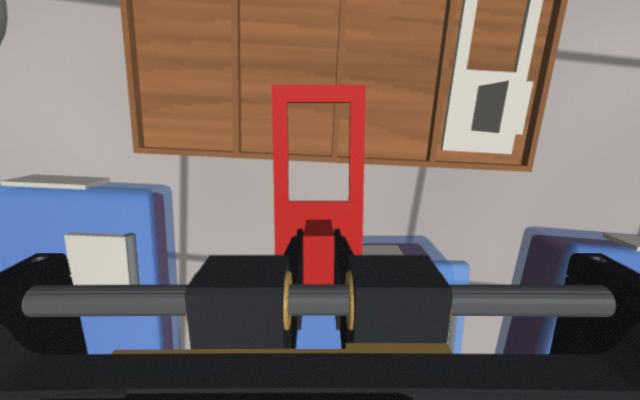

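Request:
{"op": "apply_moves", "data": {"deltas": [[[-0.005, 0, 0, 0], [0, 0, -0.004, 0], [0, 0, -0.004, 0], [0, 0, -0.003, 0], [0, 0, 0, 0]]]}}

```text
time_s: 38.45
tcp_pos: [0.5079, -0.0279, 0.0713]
eef_rot: [0.167, -3.111, -0.004]
contact_force: [-1.9, 0.3, 1.0]
finger_gap: 0.0142
```

```bash
python3 - <<'E'
from h import *
im=arm.read_camera("wrist");cv2.imwrite("pics/w39.png",im)
E
```

```text
(no output)
```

View pics/w39.png

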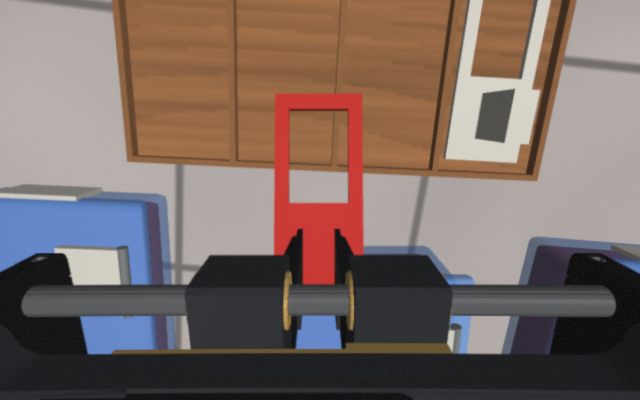

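Request:
{"op": "apply_moves", "data": {"deltas": [[[-0.001, 0, -0.004, 0], [0, 0, -0.004, 0], [0, 0, -0.004, 0], [0, 0, 0, 0]]]}}

```text
time_s: 38.9
tcp_pos: [0.508, -0.028, 0.069]
eef_rot: [0.168, -3.109, -0.004]
contact_force: [-0.8, -0.3, -1.0]
finger_gap: 0.0138
```

```bash
python3 - <<'E'
from h import *
im=arm.read_camera("wrist");cv2.imwrite("pics/w40.png",im);crop(im,260,60,380,290,2.6,"w40c")
E
```

```text
(no output)
```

View pics/w40c.png

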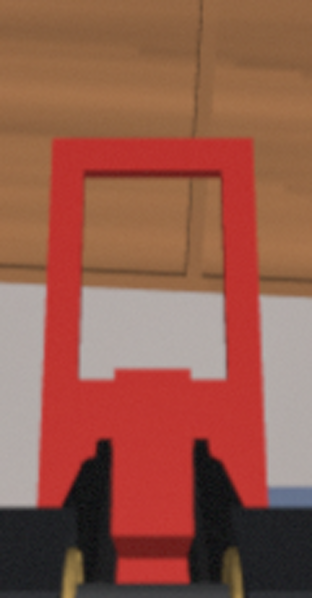

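```bash
python3 - <<'E'
from h import *
print(badge_tilt([(280,113),(357,113),(292,126.5),(345,126.5),(290.5,206),(347,206)]))
E
```

```text
{'fin_rel_tcp_mm': array([  4.7,   1.6, -10. ]), 'finfoot': array([ 0.513 , -0.0263,  0.059 ]), 'yaw': np.float64(0.099), 'pitch_deg': np.float64(-32.2), 'rms': 0.68}
```

Request:
{"op": "apply_moves", "data": {"deltas": [[[0, 0, 0, 0], [0, 0, 0, 0], [0, 0, 0.02, 0], [0, 0, 0.04, 0], [0, 0, 0.04, 0], [0, 0, 0, 0]]], "squeeze": 25}}

```text
time_s: 39.55
tcp_pos: [0.5056, -0.0276, 0.1665]
eef_rot: [0.168, -3.105, -0.006]
contact_force: [-0.1, -0.1, 0.3]
finger_gap: 0.0137
```

```bash
python3 - <<'E'
from h import *
im=arm.read_camera("wrist");cv2.imwrite("pics/w41.png",im);crop(im,260,60,380,290,2.6,"w41c")
im=arm.read_camera("scene");crop(im,300,150,420,250,6,"s41")
E
```

```text
(no output)
```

View pics/w41c.png

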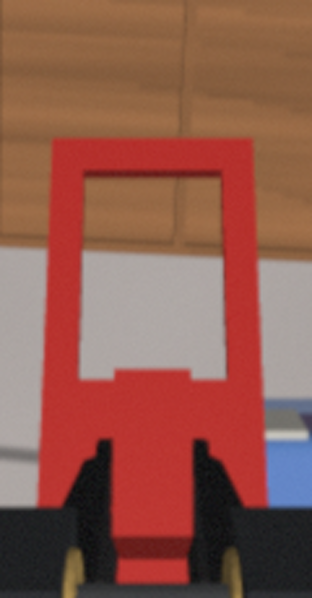

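View pics/s41.png

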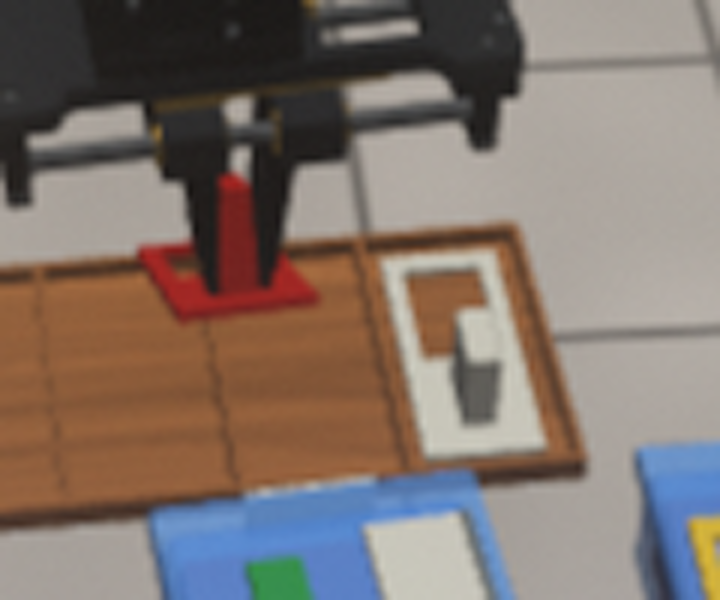

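Request:
{"op": "apply_moves", "data": {"deltas": [[[0, -0.02, 0.01, 0], [0.02, -0.035, 0.01, -0.02], [0.02, -0.035, 0, -0.02], [0.025, -0.035, 0, -0.02], [0.025, -0.035, 0, 0], [0.02, -0.03, 0, 0], [0, 0, 0, 0]]]}}

```text
time_s: 40.35
tcp_pos: [0.6075, -0.2211, 0.1613]
eef_rot: [0.074, -3.077, -0.027]
contact_force: [-0.4, 0.2, -0.8]
finger_gap: 0.0139
```

```bash
python3 - <<'E'
from h import *
s=arm.observe();print(s['tcp_pos'],s['eef_rot'])
im=arm.read_camera("wrist");cv2.imwrite("pics/w42.png",im)
print(w2px("wrist",[(.5597,-.220,.075),(.6215,-.2172,.075)],s))
E
```

```text
[ 0.60746751 -0.22108479  0.1613209 ] [ 0.07446748 -3.07742364 -0.02652975]
[[319.98413192 150.43739069]
 [319.69150687 227.44941859]]
```

View pics/w42.png

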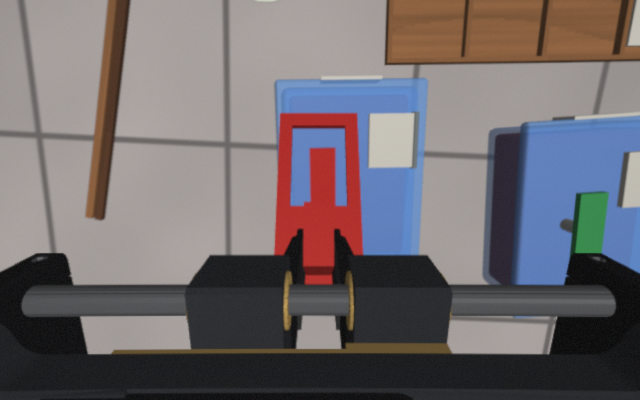

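Request:
{"op": "apply_moves", "data": {"deltas": [[[0.01, 0.002, 0, 0], [0, 0, -0.015, 0], [0, 0, -0.01, 0], [0, 0, 0, 0]]]}}

```text
time_s: 40.8
tcp_pos: [0.6137, -0.2126, 0.1288]
eef_rot: [0.08, -3.068, -0.035]
contact_force: [0.0, -0.2, -0.9]
finger_gap: 0.0137
```

```bash
python3 - <<'E'
from h import *
s=arm.observe();print(s['tcp_pos'],s['eef_rot'])
im=arm.read_camera("wrist");cv2.imwrite("pics/w43.png",im)
print(w2px("wrist",[(.5597,-.2185,.075),(.6215,-.2157,.075)],s))
E
```

```text
[ 0.6137025  -0.21260521  0.12877028] [ 0.07958789 -3.06840421 -0.03546415]
[[311.02461442 144.49010286]
 [310.88330018 232.60533527]]
```

View pics/w43.png

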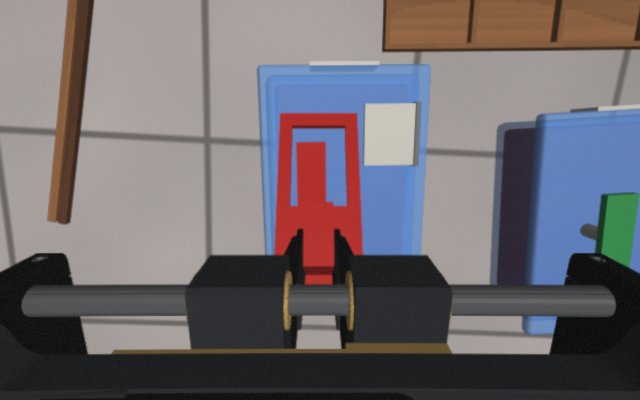

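Request:
{"op": "apply_moves", "data": {"deltas": [[[0.002, -0.0055, 0, 0], [0, 0, -0.007, 0], [0, 0, -0.005, 0], [0, 0, 0, 0]]]}}

```text
time_s: 41.25
tcp_pos: [0.6164, -0.2182, 0.1179]
eef_rot: [0.081, -3.071, -0.033]
contact_force: [-0.1, -0.4, -0.4]
finger_gap: 0.0142
```

```bash
python3 - <<'E'
from h import *
im=arm.read_camera("wrist");cv2.imwrite("pics/w44.png",im[:330])
E
```

```text
(no output)
```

View pics/w44.png

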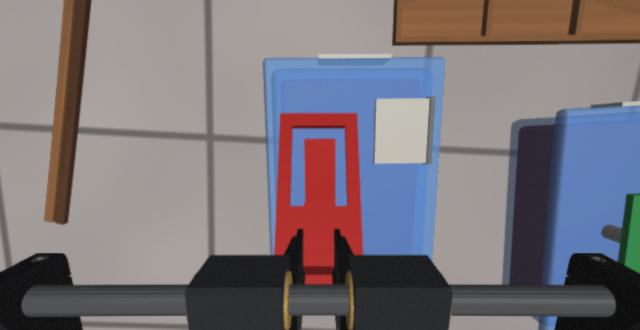

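Request:
{"op": "apply_moves", "data": {"deltas": [[[0, 0, -0.004, 0], [0, 0, -0.002, 0], [0, 0, 0, 0], [0.006, 0, 0, 0], [0.006, 0, 0, 0], [0.003, 0, 0, 0], [0, 0, 0, 0]]]}}

```text
time_s: 42.0
tcp_pos: [0.6336, -0.2186, 0.1128]
eef_rot: [0.081, -3.073, -0.032]
contact_force: [-0.4, -0.4, -0.5]
finger_gap: 0.0141
```

```bash
python3 - <<'E'
from h import *
im=arm.read_camera("wrist");cv2.imwrite("pics/w45.png",im[:330])
im=arm.read_camera("scene");crop(im,200,200,320,300,6,"s45")
E
```

```text
(no output)
```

View pics/w45.png

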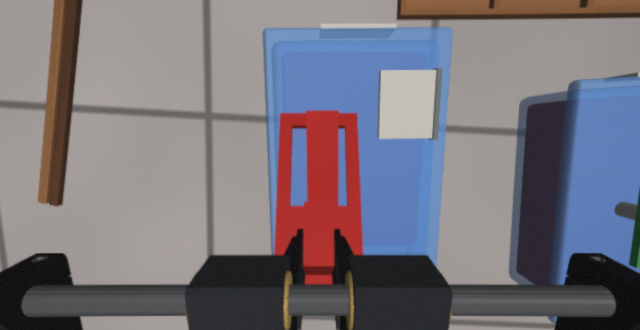

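View pics/s45.png

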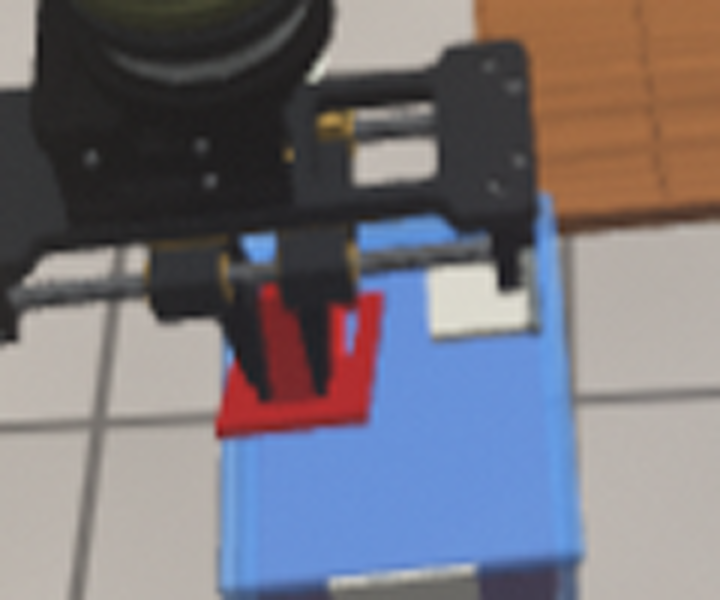

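Request:
{"op": "apply_moves", "data": {"deltas": [[[0.005, 0, -0.001, 0], [0.005, 0, 0, 0], [0.004, 0, 0, 0], [0, 0, 0, 0]]]}}

```text
time_s: 42.5
tcp_pos: [0.6482, -0.2185, 0.1116]
eef_rot: [0.08, -3.073, -0.032]
contact_force: [-0.3, 0.7, -0.2]
finger_gap: 0.0136
```

```bash
python3 - <<'E'
from h import *
s=arm.observe()
im=arm.read_camera("wrist");crop(im,220,40,420,260,2.6,"w46")
print(w2px("wrist",[(.5597,-.2185,.075),(.6215,-.2157,.075)],s))
E
```

```text
[[323.84186945  87.82907608]
 [322.87291132 189.04724479]]
```

View pics/w46.png

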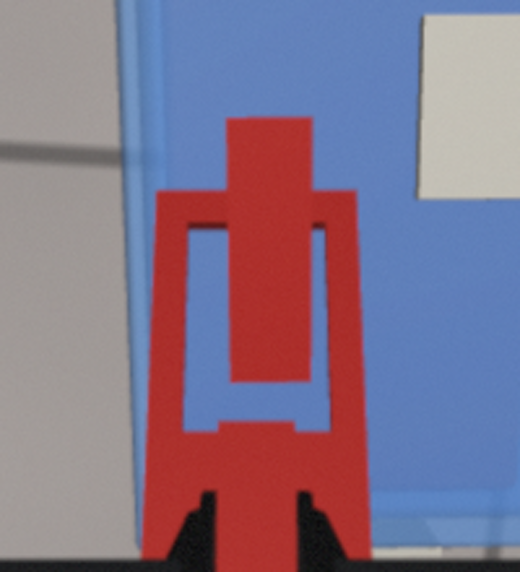

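Request:
{"op": "apply_moves", "data": {"deltas": [[[0, 0, -0.004, 0], [0.001, 0, -0.004, 0], [0.001, 0, -0.004, 0], [0.001, 0, -0.004, 0], [0.001, 0, -0.004, 0], [0, 0, 0, 0]]], "squeeze": 5}}

```text
time_s: 43.15
tcp_pos: [0.6531, -0.2187, 0.0909]
eef_rot: [0.081, -3.075, -0.031]
contact_force: [-0.8, -0.6, -0.5]
finger_gap: 0.014
```

```bash
python3 - <<'E'
from h import *
im=arm.read_camera("wrist");crop(im,220,40,420,260,2.6,"w47")
E
```

```text
(no output)
```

View pics/w47.png

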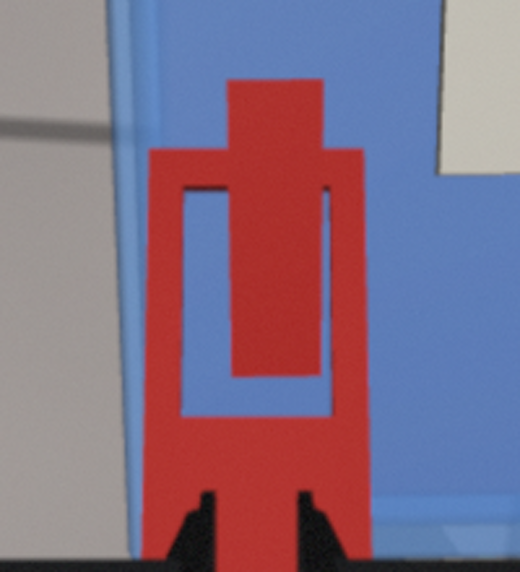

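Request:
{"op": "apply_moves", "data": {"deltas": [[[0, 0.003, 0, 0], [0.001, 0, -0.004, 0], [0.001, 0, -0.004, 0], [0.001, 0, -0.004, 0], [0, 0, 0, 0]]]}}

```text
time_s: 43.7
tcp_pos: [0.6563, -0.2154, 0.0783]
eef_rot: [0.08, -3.075, -0.031]
contact_force: [0.5, 0.0, -0.7]
finger_gap: 0.0135
```

```bash
python3 - <<'E'
from h import *
im=arm.read_camera("wrist");crop(im,220,40,420,260,2.6,"w48")
E
```

```text
(no output)
```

View pics/w48.png

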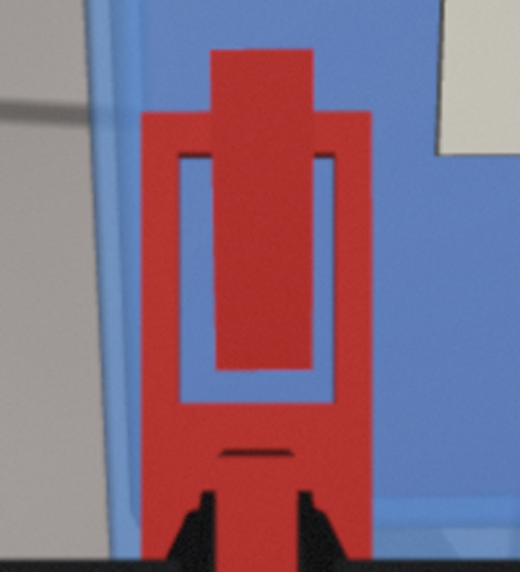

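Well clear at the fin end; lowering to flat.

Request:
{"op": "apply_moves", "data": {"deltas": [[[0, 0, -0.004, 0], [0, 0, -0.004, 0], [0, 0, -0.003, 0], [0, 0, -0.003, 0], [0, 0, -0.002, 0], [0, 0, 0, 0]]]}}

```text
time_s: 44.35
tcp_pos: [0.6562, -0.2155, 0.061]
eef_rot: [0.08, -3.075, -0.031]
contact_force: [1.3, 0.3, -0.6]
finger_gap: 0.0138
```

```bash
python3 - <<'E'
from h import *
im=arm.read_camera("wrist");cv2.imwrite("pics/w49.png",im)
E
```

```text
(no output)
```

View pics/w49.png

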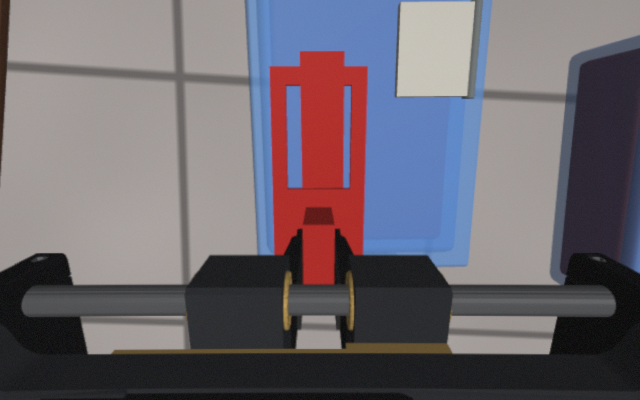

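Request:
{"op": "apply_moves", "data": {"deltas": [[[-0.004, 0, -0.001, 0], [-0.004, 0, 0, 0], [-0.004, 0, 0, 0], [-0.003, 0, 0, 0], [0, 0, 0, 0]]]}}

```text
time_s: 44.9
tcp_pos: [0.6416, -0.2157, 0.0606]
eef_rot: [0.08, -3.081, -0.03]
contact_force: [-0.4, 0.3, -0.6]
finger_gap: 0.0141
```

```bash
python3 - <<'E'
from h import *
im=arm.read_camera("wrist");cv2.imwrite("pics/w50.png",im)
E
```

```text
(no output)
```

View pics/w50.png

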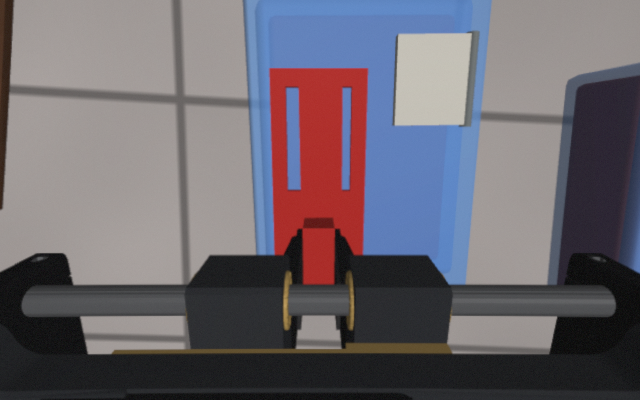

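Centred. I'll release, retreat towards the base and inspect.

Request:
{"op": "apply_moves", "data": {"deltas": [[[0, 0, 0, 0], [0, 0, 0, 0], [0, 0, 0, 0], [0, 0, 0.01, 0], [0, 0, 0.03, 0], [0, 0, 0.04, 0], [0, 0, 0.04, 0], [0, 0, 0.04, 0], [-0.045, 0, 0, 0], [-0.045, 0, 0, 0], [-0.045, 0, 0, 0], [-0.045, 0, 0, 0], [0, -0.045, 0, 0], [0, -0.045, 0, 0], [0, -0.045, 0, 0], [0, 0, 0, 0]]], "gripper": 0.4}}

```text
time_s: 46.55
tcp_pos: [0.4483, -0.3501, 0.2357]
eef_rot: [0.086, -3.082, -0.022]
contact_force: [0.3, -0.2, 0.2]
finger_gap: 0.038
```

```bash
python3 - <<'E'
from h import *
im=arm.read_camera("scene");crop(im,225,215,305,305,6.5,"s51r");crop(im,400,210,480,300,6.5,"s51y");cv2.imwrite("pics/s51.png",im)
im=arm.read_camera("top");crop(im,185,95,385,245,4,"t51")
E
```

```text
(no output)
```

View pics/s51r.png

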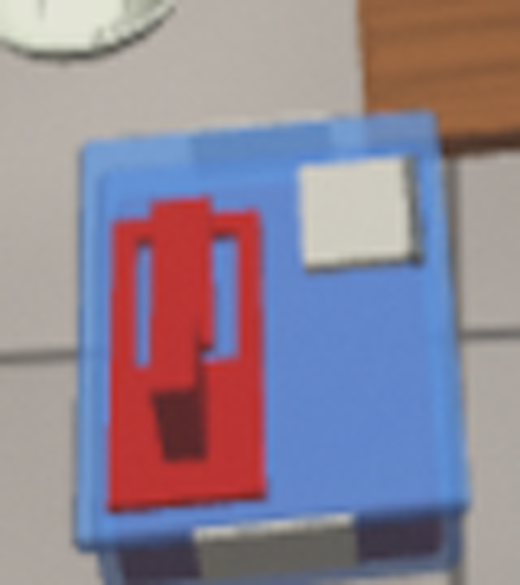

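View pics/s51y.png

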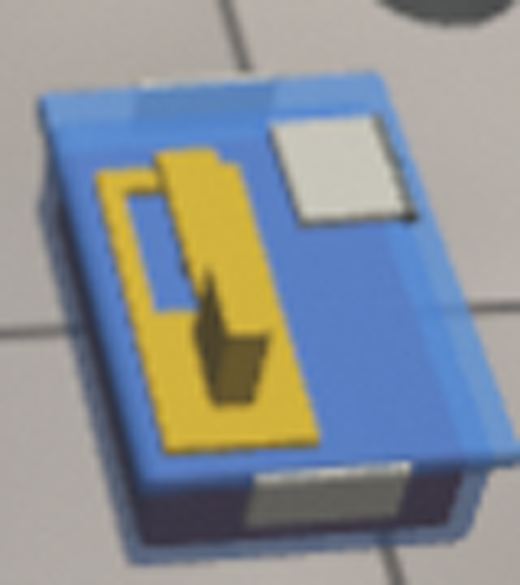

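View pics/t51.png

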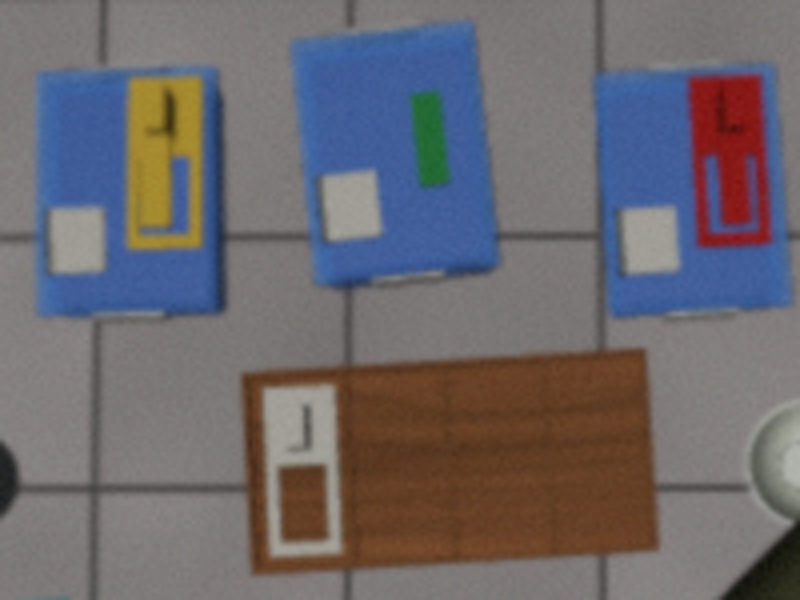

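View pics/s51.png

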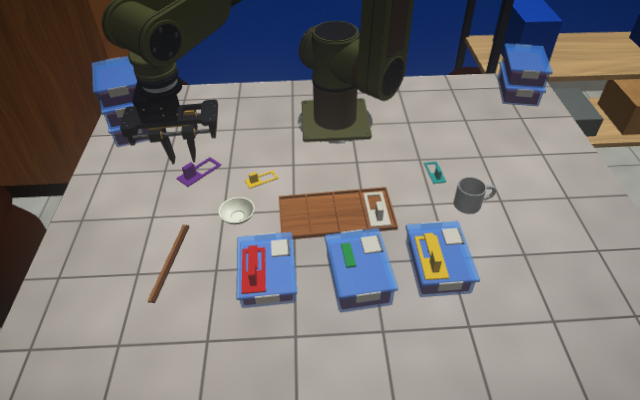

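```bash
python3 - <<'E'
from h import *
f=lambda p:np.array(p)/4-.375+np.array([185,95])
for n,end,fin,L,post in (("Y",(165,249),(164.5,76),.06,(.5884,.1665)),("R",(735,245),(726,75),.05,(.5906,-.2182))):
    a,b=px2w("top",[f(end),f(fin)],L+.004)
    d=(b-a)/np.linalg.norm(b-a); print(n,np.linalg.norm(b-a),"eye",a+d*.036,"post",post)
E
```

```text
Y 0.11931364944637804 eye [0.58221677 0.16438737 0.064     ] post (0.5884, 0.1665)
R 0.11814066903928562 eye [ 0.58529898 -0.22049589  0.054     ] post (0.5906, -0.2182)
```

```bash
python3 - <<'E'
from h import *
print(arm.observe()['time_s'],arm.finish_job())
E
```

```text
the job is handed in; nothing more can be done
46.65 None
```

The job is handed in at 46.7 s, with everything done in the order you asked. I pressed all three vent flaps shut first and unhooked the white badge from the red stud. It now lies flat in the tray's +y compartment. The yellow and red badges are buttoned onto the studs of their own colour. There was no green badge in the tray, so the green stud stays empty.

**Disturbances:** the red badge was knocked against the -y wall of its tray compartment partway through, so I measured it again before gripping it. The yellow badge's tilt also jumped once while I was tilting it, which may have been the grip slackening. I saw both before going on.

**Final pictures:**
- All three flaps look flat.
- Both colour badges look level on their lids with the heads over their eyes.
- The white badge is inside its compartment.
- I saw no change in the cup, the dish, the chopsticks or the look-alike badges.

**Less certain:** the top camera puts the eye centres about 6 mm (yellow) and 5 mm (red) towards -x from their posts. That is within the 10 mm the white badge had at the start, so I left them. On the yellow badge, the eye's -x border may therefore sit about 2 mm clear of the head's end, while its fin side is under the head by about 10 mm. The heads are the same colour as the badges, so I judged the hooking from the shape in the pictures and did not test it with a pull.

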